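# Wipe the leather offcuts off the cutting mat

### The job

Clear the cutting mat: first lift the brass pattern weight off it and stand it upright on the bench, out of the way. Then draw the scraper block out of the caddy, set it down flat on its black sole and let go, take it again across the middle of its back, and with the sole flat wipe all five leather offcuts off the mat into the black tray, keeping the gripper itself off the offcuts. Finish with the scraper set down on its sole on the cleared mat, nothing but the five offcuts in the tray, and the bottle, wallet and knife left alone.

Things in the scene. Friction and masses are not known exactly. Their poses are not given: they have to be found in the camera images.
- slab: Fixed grey granite slab with a green cutting mat, one piece, 200 mm (x) by 340 mm (y); top of the mat 53 mm above the bench. Origin: centre of the underside; z up. Its y ends are open, without a lip. Weight and offcuts start with centres within 60 mm (x) and 85 mm (y) of the middle, so both y ends are bare. The tray stands against one y end, the caddy off the other; which is which changes.
- tray: Fixed open black plastic tray for offcuts, 240 mm (x) by 160 mm (y), 42 mm high, walls and floor 4 mm. One long side stands 1 mm from the slab's y end and overlaps it by 20 mm each way; its rim is 11 mm lower than the mat. Origin: centre of the underside; axes parallel to the slab's.
- caddy: Fixed plywood tool caddy, 138 mm (x) by 72 mm (y), 75 mm high, walls and floor 5 mm. Origin: centre of the underside; z up. Its -x compartment, 76 by 62 mm inside, holds the scraper; the +x one holds three short fixed tools with handles up to 132 mm above the bench. Its -x side faces roughly the robot; the bench on the robot's side of slab, tray and caddy is clear.
- scraper: Loose block, 170 long, 60 high, 0.26 kg: pale wood 40 thick (y), black sole 8 thick, 46 wide. Starts standing on end in the caddy, top 175 above the bench. Origin: centre of the end face then down; z along its length to the other end; x from sole face (-30) to back (+30), wood from -22; y across: grip the wood along y. In the caddy the sole faces the caddy's -x. On its sole, x points up. (mm)
- scraper_mid (a point): Centre of the scraper block: 85 mm along its length, 30 mm above the sole face; axes as the block's.
- weight: Loose brass pattern weight, about 0.42 kg: round foot 54 mm across and 22 mm high, a neck 14 mm across, and on top a cylindrical grip knob 24 mm across from 36 to 62 mm above its underside. Stands upright on the mat among the offcuts. Origin: centre of the underside; z up.
- offcut1: Loose tan round of stiff sole leather, 42 mm across, 7 mm thick, 11 g, flat on the mat. Origin: centre of the underside.
- offcut2: Loose dark brown stiff leather rectangle 42 x 32 mm, 7 mm thick, 11 g. Origin: centre of the underside.
- offcut3: Loose light tan stiff leather strip 50 x 22 mm, 8 mm thick, 11 g. Origin: centre of the underside.
- offcut4: Loose tan L-shaped stiff leather piece 40 x 36 mm, 7 mm thick, 11 g. Origin: middle of its outline, underside.
- offcut5: Loose dark red stiff leather square 36 x 36 mm, 7 mm thick, 11 g. Origin: centre of the underside.
- bottle: Bystander: clear plastic water bottle with blue cap, 60 mm across, 165 mm high, standing on the bench on the slab's far side. Origin: centre of the underside. Leave alone.
- wallet: Bystander: brown leather wallet lying flat, 70 x 100 mm, 14 mm thick, on the slab's far side. Origin: centre of the underside. Leave alone.
- knife: Bystander: green-handled utility knife lying flat, 20 x 120 mm, 14 mm high, blade along its +y, on the slab's far side. Origin: centre of the handle's underside. Leave alone.

How it is judged:
By the outcome, as a careful person would: the job done as asked, in the order asked, and still so for the second after the job is handed in, with the robot touching nothing.
It also fails if it takes over 72 s, if anything falls off the work surface, if the arm or the gripper's body presses on something with over 40 N, if the wrist force passes 120 N, or if a joint passes its speed limit or range.

### The arm

A 6-joint arm with a two-finger parallel gripper is mounted at the origin on the work surface. World frame = base frame: x ahead of the robot, y to its left, z up, the work surface at z = 0. Lengths are in m, angles in rad, forces in N, time in s.
With the tool pointing down it reaches from about 0.375 to 0.925 m from the base axis. Payload 5.7 kg.
Tool frame: the origin (TCP) lies between the finger pads, 19 mm behind the fingertips; this is the grasp point; x points along the fingers, y is the direction in which the jaws open and shut, and the axes are right-handed (so a half turn about x gives the same grasp; the last joint's range is limited). The gripper opens to 88 mm and grips with 3 to 60 N. Pads are 20 mm wide; open, the fingers measure 115 mm over their backs; the gripper's body (75 mm by 178 mm) begins 61 mm behind the grasp point.
Start: joints at [-1.376, 0.359, 1.51, -0, 1.272, -0.115], TCP at [0.183, -0.571, 0.241] pointing down, gripper open.
Joint ranges: [-2.97, 2.97], [-1.01, 2.36], [0.21, 2.38], [-0.96, 4.11], [0.2, 2.71], [-2.98, 2.98]. Speed limits (rad/s): [2.39, 2.39, 3.14, 3.14, 3.14, 3.14].

### API

Orientations are given as a rotation vector (axis times angle).
In Python, from workcell import * gives the robot as it stands.
- The arm moves only by the tool jog_arm, never from a script. Its argument "moves" is a list of rows, each a list of 7 numbers: the shift along the tool's x, y, z in m, then the turn, a rotation vector about the tool's x, y, z in rad, then the opening, from 0 (shut) to 1 (fully open). In form: [[x, y, z, rx, ry, rz, grip], ...]. A call has 1 to 8 rows; each row shifts and turns the commanded pose from where the row before left it, along the tool's axes as they then stand; what a row does not reach is not made up. A row lasts 1/10 s, in which the tool goes at most 50 mm and 8.59 degrees, less where a joint would pass 70% of its speed; a pose out of reach is approached as far as the arm can. A call is refused whole if a number of a shift passes 0.05 or a number of a turn 0.15, either way. A call with a gripper value outside its range is refused whole. The fingers move at their own pace and stop on an object; "newtons" is the grip in N (left out, the last holds). Time passes only in rows, so rows that do not move let the fingers close. It gives the time, the measured TCP pose, the force and the opening at its end, in the units of the state.
- observe(): the state, without advancing time (a new reading comes with each control period).
- grab_frame(name): name is "side" or "top"; returns a dict with "frame" (400x640x3 uint8, red, green, blue), "intrinsics" (3x3 intrinsics, pixels), "R" (3x3) and "t" (3): a world point X has camera coordinates R X + t. Camera axes: x right, y down, z forward; pixel columns grow to the right and rows downward; lengths in m; the calibration is good to about 2 mm. A picture is of the moment at which its call begins. There is no depth.
- finish_job(): hands the job in, once; it reports no verdict.
The state is a dict: "clock": time; "joints": joint angles; "joint_velocities": joint speeds; "joint_efforts": joint torques, N m; "tool_pos": TCP position; "tool_rot": TCP orientation; "contact_force": force on the tool from outside, world axes, zero at the start; "ft_torque": the same for the moment, N m; "opening": opening from 0.0 (shut) to 1.0 (fully open).
Only numpy, scipy, OpenCV 4.12 (cv2) and the standard library are available. Lean on these libraries where they do the work, as an engineer would, in place of code of your own. Each camera call takes 0.05 s, during which the arm holds its last target.

## Working session

There is one attempt and no reset: what is moved stays moved. The work goes in short steps, Python scripts to look and compute and a tool call to move; the robot and the scene stay as the last step left them, time stands still between calls to the robot, and variables do not carry over. Pictures are saved under pics/ and viewed, and the job is handed in when it is done.

Besides the shell and the picture viewer there is one more tool, called after "Call:" as name([rows], argument=value, ...), one row to a line, values as JSON. jog_arm: Moves the arm, as the interface text tells. Its arguments: {"type":"object","properties":{"moves":{"type":"array"},"newtons":{"type":"number"}},"required":["moves"]}

```bash
mkdir -p pics; ls; cat > h.py <<'E'
from workcell import *
import numpy as np, cv2
def snap(name,fn):
    f=grab_frame(name); cv2.imwrite('pics/'+fn,cv2.cvtColor(f['frame'],cv2.COLOR_RGB2BGR))
    np.savez('cam_'+name+'.npz',K=f['intrinsics'],R=f['R'],t=f['t']); return f
def cam(name):
    d=np.load('cam_'+name+'.npz'); return d['K'],d['R'],d['t']
def ray(name,u,v,z):
    K,R,t=cam(name); d=R.T@np.linalg.solve(K,[u,v,1.]); c=-R.T@t
    return c+d*(z-c[2])/d[2]
def proj(name,X):
    K,R,t=cam(name); p=K@(R@np.asarray(X,float)+t); return p[:2]/p[2]
E
python3 - <<'E'
from h import *
for n in('top','side'):
    f=snap(n,n+'0.png'); print(n,-f['R'].T@f['t'],f['R'].round(3).tolist())
print(observe())
E
```

```text
pics
top [0.47391993 0.02813497 0.99181466] [[-0.02, -0.999, 0.029], [-0.989, 0.016, -0.15], [0.149, -0.032, -0.988]]
side [ 0.22716039 -0.57580007  0.50086465] [[0.834, -0.551, -0.021], [-0.305, -0.43, -0.849], [0.459, 0.715, -0.527]]
{'clock': 0.1, 'joints': array([-1.37611346e+00,  3.59436306e-01,  1.51131431e+00,  3.70066294e-06,
        1.27249228e+00, -1.15093371e-01]), 'joint_velocities': array([-1.03192989e-03, -2.71251019e-03, -1.26981514e-03,  6.47658365e-04,
       -7.83238504e-05, -2.76124983e-04]), 'joint_efforts': array([ 1.01498681e-03, -5.16355562e+01, -2.71404862e+01,  6.77755871e-02,
        2.76030391e-02, -2.84974766e-05]), 'tool_pos': array([ 0.18279099, -0.57086344,  0.2405954 ]), 'tool_rot': array([ 2.05500903,  0.32259045, -2.05513824]), 'contact_force': array([ 0.52700881, -0.64418154,  0.04594689]), 'ft_torque': array([0.01082906, 0.05276944, 0.01994648]), 'opening': 1.0006688153673218}
```

View pics/top0.png

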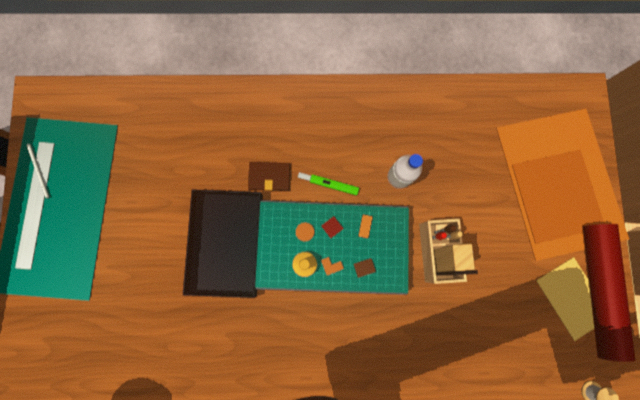

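View pics/side0.png

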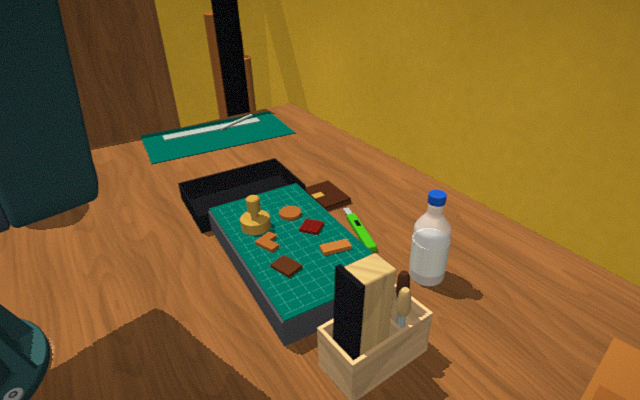

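The top view shows the tray at the left (+y) at about (222,243), and the mat spanning (257–410, 202–293). The weight is near (305,263) and the caddy is at (447,250) with the scraper at (455,259). I'll zoom in.

```bash
python3 - <<'E'
from h import *
im=cv2.imread('pics/top0.png')
a=im[190:310,180:340]; cv2.imwrite('pics/za.png',cv2.resize(a,None,fx=5,fy=5,interpolation=cv2.INTER_CUBIC))
a=im[190:310,330:490]; cv2.imwrite('pics/zb.png',cv2.resize(a,None,fx=5,fy=5,interpolation=cv2.INTER_CUBIC))
im=cv2.imread('pics/side0.png')
a=im[240:400,300:460]; cv2.imwrite('pics/zc.png',cv2.resize(a,None,fx=3.7,fy=3.7,interpolation=cv2.INTER_CUBIC))
E
```

```text
(no output)
```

View pics/za.png

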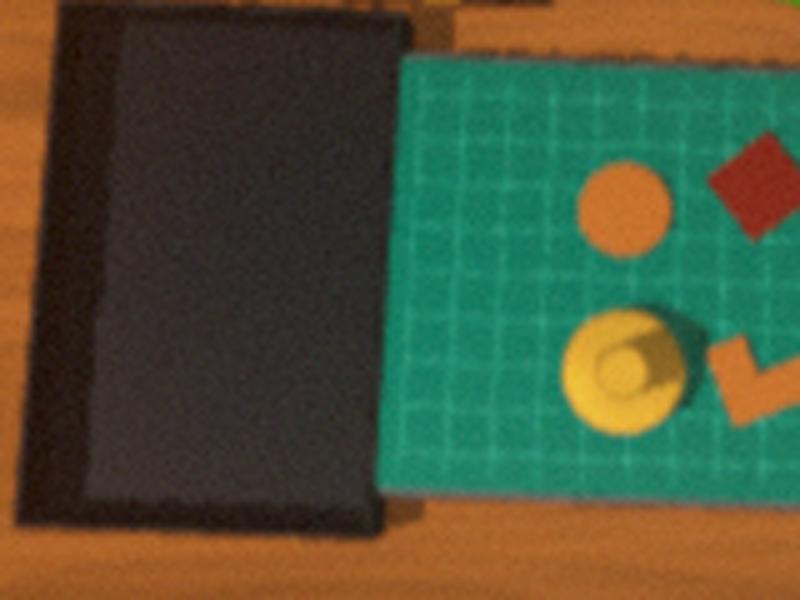

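View pics/zb.png

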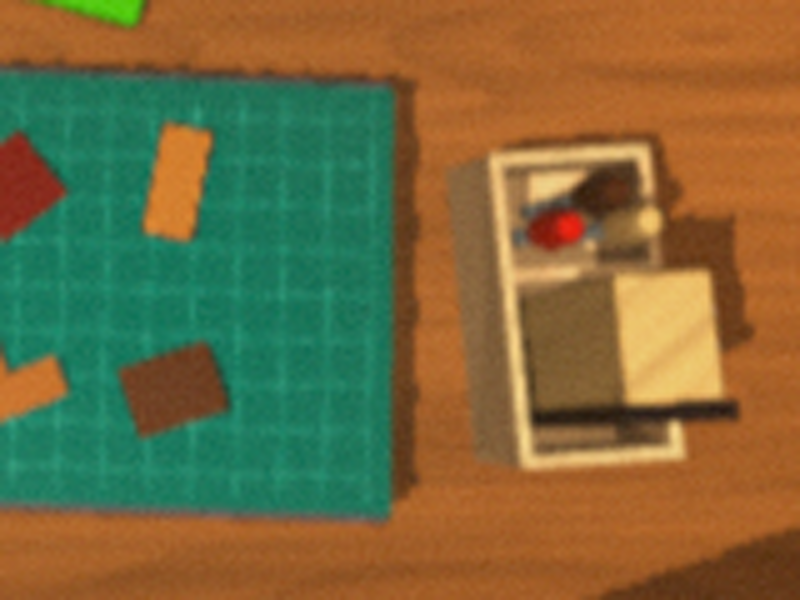

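View pics/zc.png

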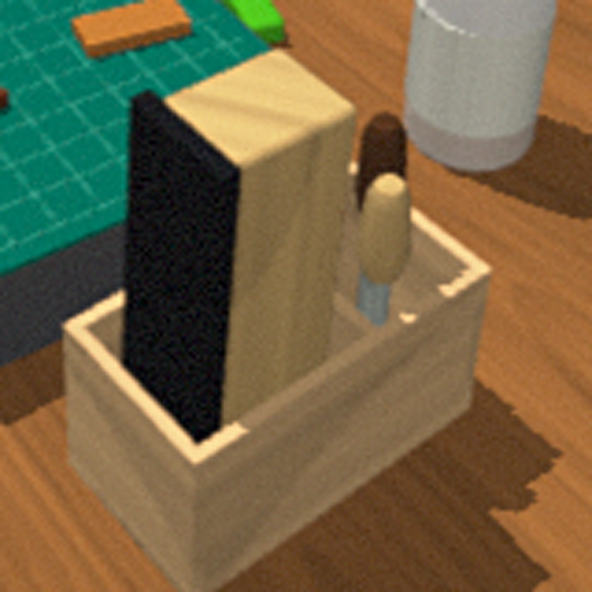

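```bash
cat > m1.py <<'E'
from h import *
def A(U,V,z): return ray('top',(U+.5)/5-.5+180,(V+.5)/5-.5+190,z)
def B(U,V,z): return ray('top',(U+.5)/5-.5+330,(V+.5)/5-.5+190,z)
def C(U,V,z): return ray('side',(U+.5)/3.7-.5+300,(V+.5)/3.7-.5+240,z)
P=lambda n,L:(print(n,*[(p*1000).round(1)[:2] for p in L]), print('  mean',(np.mean(L,0)*1000).round(1), 'edges',[round(1000*np.linalg.norm(L[i]-L[i-1]),1) for i in range(len(L))], 'ang',[round(np.degrees(np.arctan2(*(L[i]-L[i-1])[1::-1])),1) for i in range(len(L))]))
P('mat TL TR BR BL',[A(402,55,.053),B(395,85,.053),B(388,520,.053),A(378,490,.053)])
P('tray rim',[A(60,2,.042),A(410,14,.042),A(382,536,.042),A(16,524,.042)])
P('weight',[A(624,370,.062+.053),A(624,372,.022+.053)])
P('scr wood',[B(612,275,.175),B(710,268,.175),B(723,400,.175),B(625,410,.175)])
P('sole',[B(628,412,.175),B(738,403,.175),B(738,417,.175)])
P('caddy',[B(490,152,.075),B(650,143,.075),B(685,458,.075),B(522,468,.075)])
P('side scr: wood', [C(165,98,.175),C(272,52,.175),C(355,107,.175),C(243,168,.175)])
P('side sole', [C(135,95,.175),C(238,176,.175)])
P('side caddy', [C(66,326,.075),C(196,460,.075),C(490,268,.075)])
P('o1',[A(625,210,.06)])
P('o5',[B(0,183,.06)])
P('o3',[B(178,182,.061)])
P('o2',[B(175,390,.06)])
P('o4',[A(705,345,.06),A(738,427,.06),B(70,385,.06),B(55,355,.06)])
E
python3 m1.py
```

```text
mat TL TR BR BL [616.9 136.2] [ 597.6 -204. ] [ 402.3 -190.6] [422.8 146.4]
  mean [509.9 -28.   53. ] edges [np.float64(194.4), np.float64(340.7), np.float64(195.7), np.float64(337.7)] ang [np.float64(-3.0), np.float64(-93.3), np.float64(176.1), np.float64(86.5)]
tray rim [645.8 294.4] [637.7 133.8] [402. 146.] [410.9 307.7]
  mean [524.1 220.5  42. ] edges [np.float64(235.3), np.float64(160.8), np.float64(236.0), np.float64(161.9)] ang [np.float64(-3.2), np.float64(-92.9), np.float64(177.0), np.float64(86.9)]
weight [473.   36.5] [472.1  36.9]
  mean [472.6  36.7  95. ] edges [np.float64(40.0), np.float64(40.0)] ang [np.float64(-23.6), np.float64(156.4)]
scr wood [ 504.3 -256.3] [ 506.3 -295.6] [ 454.7 -296.9] [ 451.6 -257.8]
  mean [ 479.3 -276.7  175. ] edges [np.float64(52.7), np.float64(39.4), np.float64(51.7), np.float64(39.2)] ang [np.float64(1.7), np.float64(-87.1), np.float64(-178.6), np.float64(94.5)]
sole [ 450.9 -258.9] [ 453.4 -302.8] [ 448.  -302.4]
  mean [ 450.8 -288.   175. ] edges [np.float64(43.5), np.float64(43.9), np.float64(5.4)] ang [np.float64(86.3), np.float
[... 834 characters left out ...]
loat64(69.5), np.float64(135.9)] ang [np.float64(155.5), np.float64(-86.5), np.float64(2.4)]
o1 [543.9  35.6]
  mean [543.9  35.6  60. ] edges [np.float64(0.0)] ang [np.float64(0.0)]
o5 [555.1 -20.8]
  mean [555.1 -20.8  60. ] edges [np.float64(0.0)] ang [np.float64(0.0)]
o3 [ 554.  -101.2]
  mean [ 554.  -101.2   61. ] edges [np.float64(0.0)] ang [np.float64(0.0)]
o2 [461.5 -96.6]
  mean [461.5 -96.6  60. ] edges [np.float64(0.0)] ang [np.float64(0.0)]
o4 [483.2   0.9] [447. -13.] [464.6 -49.9] [477.9 -43.6]
  mean [468.2 -26.4  60. ] edges [np.float64(44.8), np.float64(38.8), np.float64(40.9), np.float64(14.7)] ang [np.float64(83.2), np.float64(-159.0), np.float64(-64.5), np.float64(25.4)]
```

```bash
cat >> h.py <<'E'
from scipy.spatial.transform import Rotation as Rn
def log():
    o=observe()
    with open('log.txt','a') as f: f.write(' '.join('%.5f'%v for v in [*o['joints'],*o['tool_pos'],*o['tool_rot']])+'\n')
    return o
def st():
    o=log(); R=Rn.from_rotvec(o['tool_rot']).as_matrix()
    print('t',round(o['clock'],2),'p',o['tool_pos'].round(4),'q',o['joints'].round(3),'open',round(o['opening'],3),'F',o['contact_force'].round(1),'T',o['ft_torque'].round(2))
    print(' xt',R[:,0].round(3),'yt',R[:,1].round(3),'zt',R[:,2].round(3)); return o['tool_pos'],R
def axes(x,y):
    x=np.array(x,float);x/=np.linalg.norm(x);y=np.array(y,float);y-=x*(x@y);y/=np.linalg.norm(y);return np.c_[x,y,np.cross(x,y)]
def plan(p,R,p2,R2,n):
    """n equal rows: shift & turn per row in tool axes"""
    w=(Rn.from_matrix(R.T@R2)).as_rotvec()/n; s=Rn.from_rotvec(w); c=R.copy(); d=(np.array(p2)-p)/n
    for i in range(n):
        print('   ',[round(float(v),4) for v in [*(c.T@d),*w]]); c=c@s.as_matrix()
    print('   end',np.array(p2).round(4))
E
python3 - <<'E'
from h import *
p,R=st()
R2=axes([0,0,-1],R[:,1])
for y in([0,1,0],[0,-1,0]):
  R2=axes([0,0,-1],y); print(Rn.from_matrix(R.T@R2).as_rotvec())
R2=axes([0,0,-1],[0,1,0])
plan(p,R,[.473,.0365,.2],R2,14)
for n,px in dict(bottle=((405,170),.1),).items(): print(ray('top',*px[0],0.0))
print(ray('top',415,160,.165))
E
```

```text
t 0.1 p [ 0.1828 -0.5709  0.2406] q [-1.376  0.359  1.511  0.     1.272 -0.115] open 1.001 F [ 0.5 -0.6  0. ] T [0.01 0.05 0.02]
 xt [-0.     0.002 -1.   ] yt [ 0.305 -0.952 -0.002] zt [-0.952 -0.305 -0.   ]
[-2.83181662e+00 -2.36322844e-03  8.90219573e-05]
[3.09775081e-01 6.23690896e-05 1.65568598e-03]
    [0.003, -0.035, -0.033, -0.2023, -0.0002, 0.0]
    [0.003, -0.0277, -0.0393, -0.2023, -0.0002, 0.0]
    [0.0029, -0.0192, -0.0441, -0.2023, -0.0002, 0.0]
    [0.0029, -0.0099, -0.047, -0.2023, -0.0002, 0.0]
    [0.0029, -0.0003, -0.0481, -0.2023, -0.0002, 0.0]
    [0.0029, 0.0094, -0.0472, -0.2023, -0.0002, 0.0]
    [0.0029, 0.0187, -0.0443, -0.2023, -0.0002, 0.0]
    [0.0029, 0.0272, -0.0397, -0.2023, -0.0002, 0.0]
    [0.0029, 0.0346, -0.0334, -0.2023, -0.0002, 0.0]
    [0.0029, 0.0406, -0.0258, -0.2023, -0.0002, 0.0]
    [0.0029, 0.0449, -0.0171, -0.2023, -0.0002, 0.0]
    [0.0029, 0.0475, -0.0077, -0.2023, -0.0002, 0.0]
    [0.0029, 0.048, 0.002, -0.2023, -0.0002, 0.0]
    [0.0029, 0.0467, 0.0116, -0.2023, -0.0002, 0.0]
   end [0.473  0.0365 0.2   ]
[ 0.69549997 -0.2129121   0.        ]
[ 0.67941024 -0.19461553  0.165     ]
```

```bash
python3 - <<'E'
from h import *
p,R=st()
plan(p,R,[.473,.0365,.2],axes([0,0,-1],[0,-1,0]),14)
E
```

```text
t 0.1 p [ 0.1828 -0.5709  0.2406] q [-1.376  0.359  1.511  0.     1.272 -0.115] open 1.001 F [ 0.5 -0.6  0. ] T [0.01 0.05 0.02]
 xt [-0.     0.002 -1.   ] yt [ 0.305 -0.952 -0.002] zt [-0.952 -0.305 -0.   ]
    [0.003, -0.035, -0.033, 0.0221, 0.0, 0.0001]
    [0.003, -0.0357, -0.0322, 0.0221, 0.0, 0.0001]
    [0.003, -0.0364, -0.0314, 0.0221, 0.0, 0.0001]
    [0.003, -0.0371, -0.0306, 0.0221, 0.0, 0.0001]
    [0.0029, -0.0378, -0.0297, 0.0221, 0.0, 0.0001]
    [0.0029, -0.0384, -0.0289, 0.0221, 0.0, 0.0001]
    [0.0029, -0.0391, -0.028, 0.0221, 0.0, 0.0001]
    [0.0029, -0.0397, -0.0272, 0.0221, 0.0, 0.0001]
    [0.0029, -0.0403, -0.0263, 0.0221, 0.0, 0.0001]
    [0.0029, -0.0408, -0.0254, 0.0221, 0.0, 0.0001]
    [0.0029, -0.0414, -0.0245, 0.0221, 0.0, 0.0001]
    [0.0029, -0.0419, -0.0236, 0.0221, 0.0, 0.0001]
    [0.0029, -0.0424, -0.0226, 0.0221, 0.0, 0.0001]
    [0.0029, -0.0429, -0.0217, 0.0221, 0.0, 0.0001]
   end [0.473  0.0365 0.2   ]
```

Call:
jog_arm([
  [0.003,-0.035,-0.033,0.022,0,0,1],
  [0.003,-0.036,-0.032,0.022,0,0,1],
  [0.003,-0.036,-0.031,0.022,0,0,1],
  [0.003,-0.037,-0.031,0.022,0,0,1],
  [0.003,-0.038,-0.03,0.022,0,0,1],
  [0.003,-0.038,-0.029,0.022,0,0,1],
  [0.003,-0.039,-0.028,0.022,0,0,1],
])

```text
clock: 0.8
tool_pos: [0.3285, -0.2662, 0.2201]
tool_rot: [2.141, 0.166, -2.141]
contact_force: [-0.0, -1.2, 0.2]
opening: 1.003
```

```bash
python3 - <<'E'
from h import *
p,R=st()
plan(p,R,[.473,.0365,.2],axes([0,0,-1],[0,-1,0]),7)
E
```

```text
t 0.8 p [ 0.3285 -0.2662  0.2201] q [-0.845  0.125  1.897  0.     1.12   0.571] open 1.003 F [-0.  -1.2  0.2] T [-0.04 -0.02  0.  ]
 xt [-0.  0. -1.] yt [ 0.154 -0.988 -0.   ] zt [-0.988 -0.154 -0.   ]
    [0.0029, -0.0396, -0.027, 0.022, -0.0, 0.0]
    [0.0029, -0.0401, -0.0262, 0.022, -0.0, 0.0]
    [0.0029, -0.0407, -0.0253, 0.022, -0.0, 0.0]
    [0.0029, -0.0413, -0.0244, 0.022, -0.0, 0.0]
    [0.0029, -0.0418, -0.0235, 0.022, -0.0, 0.0]
    [0.0029, -0.0423, -0.0225, 0.022, -0.0, 0.0]
    [0.0029, -0.0428, -0.0216, 0.022, -0.0, 0.0]
   end [0.473  0.0365 0.2   ]
```

Call:
jog_arm([
  [0.003,-0.0395,-0.027,0.022,0,0,1],
  [0.003,-0.04,-0.026,0.022,0,0,1],
  [0.003,-0.0405,-0.0255,0.022,0,0,1],
  [0.003,-0.0415,-0.0245,0.022,0,0,1],
  [0.003,-0.042,-0.0235,0.022,0,0,1],
  [0.003,-0.0425,-0.0225,0.022,0,0,1],
  [0.003,-0.043,-0.0215,0.022,0,0,1],
  [0,0,0,0,0,0,1],
])

```text
clock: 1.6
tool_pos: [0.4741, 0.04, 0.1991]
tool_rot: [2.22, 0.01, -2.218]
contact_force: [-0.3, -1.4, -0.8]
opening: 1.003
```

```bash
python3 - <<'E'
from h import *
p,R=st()
snap('side','side1.png')
plan(p,R,[.473,.0365,.103],axes([0,0,-1],[0,-1,0]),4)
E
```

```text
t 1.6 p [0.4741 0.04   0.1991] q [-0.063  0.228  1.824  0.002  1.089  1.5  ] open 1.003 F [-0.3 -1.4 -0.8] T [ 0.03 -0.03  0.01]
 xt [ 0.001  0.002 -1.   ] yt [ 0.007 -1.    -0.002] zt [-1.    -0.007 -0.001]
    [0.024, 0.0009, 0.0003, 0.0017, -0.0003, 0.0005]
    [0.024, 0.0009, 0.0003, 0.0017, -0.0003, 0.0005]
    [0.024, 0.0009, 0.0003, 0.0017, -0.0003, 0.0005]
    [0.024, 0.0009, 0.0003, 0.0017, -0.0003, 0.0005]
   end [0.473  0.0365 0.103 ]
```

View pics/side1.png

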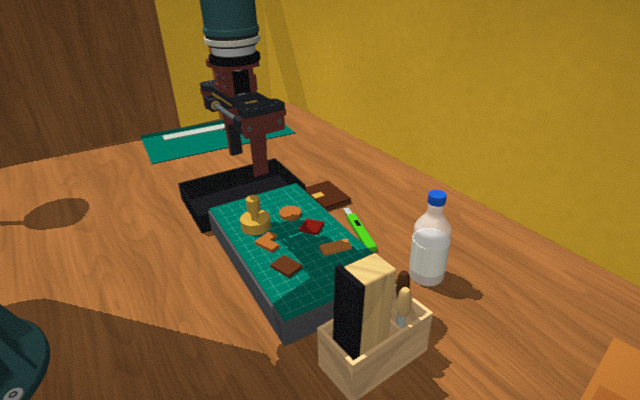

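The side view shows the open gripper above and behind the weight, whose knob top is near (252,198). I'll check the projections.

```bash
python3 - <<'E'
from h import *
p,R=st()
print('tcp px',proj('side',p)); print('tips',proj('side',p+[0,.04,-.019]),proj('side',p+[0,-.04,-.019]))
print('knob top predicted',proj('side',[.473,.0365,.115]),'foot',proj('side',[.473,.0365,.053]))
print(ray('side',252,198,.115))
im=cv2.imread('pics/side1.png')[180:260,210:330]; cv2.imwrite('pics/zd.png',cv2.resize(im,None,fx=6,fy=6,interpolation=cv2.INTER_CUBIC))
E
```

```text
t 1.65 p [0.4727 0.0377 0.1989] q [-0.066  0.226  1.826  0.     1.089  1.497] open 1.0 F [ 0.7 -0.2  0. ] T [-0.05  0.1  -0.03]
 xt [-0.001  0.    -1.   ] yt [ 0.007 -1.    -0.   ] zt [-1.    -0.007  0.001]
tcp px [246.4771569  152.94295003]
tips [238.0642223  154.89002712] [258.286013  172.2103985]
knob top predicted [252.40226492 196.47042302] foot [256.03138809 225.33560001]
[0.47014948 0.03214172 0.115     ]
```

View pics/zd.png

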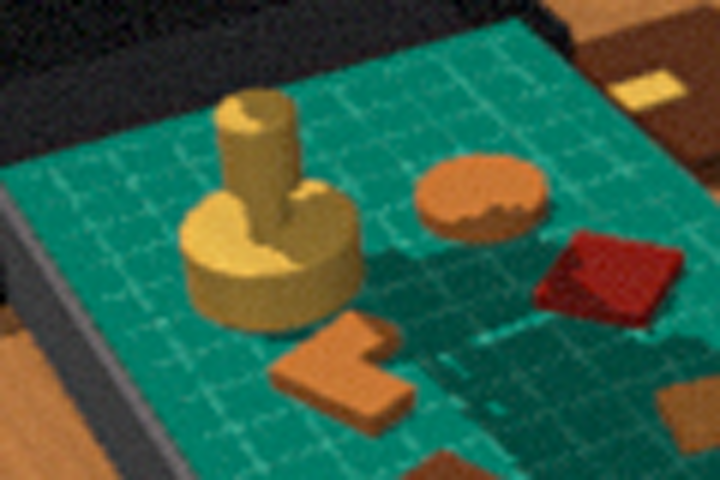

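Call:
jog_arm([
  [0.03,0.001,0,0,0,0,1],
  [0.03,0.001,0,0,0,0,0.6],
  [0.02,0,0,0,0,0,0.6],
  [0.016,0,0,0,0,0,0.6],
  [0,0,0,0,0,0,0],
], newtons=40)

```text
clock: 2.15
tool_pos: [0.4698, 0.0321, 0.1016]
tool_rot: [2.216, 0.001, -2.227]
contact_force: [-0.3, 0.3, -0.4]
opening: 0.673
```

Call:
jog_arm([
  [0,0,0,0,0,0,0],
  [0,0,0,0,0,0,0],
  [0,0,0,0,0,0,0],
  [0,0,0,0,0,0,0],
  [0,0,0,0,0,0,0],
])

```text
clock: 2.65
tool_pos: [0.4729, 0.0341, 0.1042]
tool_rot: [-2.223, -0.003, 2.219]
contact_force: [0.0, 4.4, 5.3]
opening: 0.263
```

```bash
python3 - <<'E'
from h import *
p,R=st()
E
```

```text
t 2.65 p [0.4729 0.0341 0.1042] q [-0.075  0.363  1.93   0.002  0.847  1.493] open 0.263 F [0.  4.4 5.3] T [0.95 0.02 0.01]
 xt [ 0.002  0.001 -1.   ] yt [ 0.001 -1.    -0.001] zt [-1.    -0.001 -0.002]
```

```bash
python3 - <<'E'
from h import *
p,R=st()
D=axes([0,0,-1],[0,-1,0])
plan(p+[0,0,.08],R,[.32,.27,.16],D,7)
E
```

```text
t 2.65 p [0.4729 0.0341 0.1042] q [-0.075  0.363  1.93   0.002  0.847  1.493] open 0.263 F [0.  4.4 5.3] T [0.95 0.02 0.01]
 xt [ 0.002  0.001 -1.   ] yt [ 0.001 -1.    -0.001] zt [-1.    -0.001 -0.002]
    [0.0035, -0.0337, 0.0218, 0.0002, -0.0003, 0.0002]
    [0.0035, -0.0337, 0.0218, 0.0002, -0.0003, 0.0002]
    [0.0035, -0.0337, 0.0218, 0.0002, -0.0003, 0.0002]
    [0.0035, -0.0337, 0.0218, 0.0002, -0.0003, 0.0002]
    [0.0035, -0.0337, 0.0218, 0.0002, -0.0003, 0.0002]
    [0.0035, -0.0337, 0.0218, 0.0002, -0.0003, 0.0002]
    [0.0035, -0.0337, 0.0218, 0.0002, -0.0003, 0.0002]
   end [0.32 0.27 0.16]
```

Call:
jog_arm([
  [-0.02,0,0,0,0,0,0],
  [-0.03,0,0,0,0,0,0],
  [-0.03,0,0,0,0,0,0],
])

```text
clock: 2.95
tool_pos: [0.4709, 0.0333, 0.1836]
tool_rot: [2.217, 0.002, -2.223]
contact_force: [0.6, -0.4, -4.7]
opening: 0.269
```

Call:
jog_arm([
  [0,-0.034,0.022,0,0,0,0],
  [0.004,-0.034,0.022,0,0,0,0],
  [0.004,-0.034,0.022,0,0,0,0],
  [0.004,-0.034,0.022,0,0,0,0],
  [0.004,-0.034,0.022,0,0,0,0],
  [0.004,-0.034,0.022,0,0,0,0],
  [0.004,-0.034,0.021,0,0,0,0],
  [0,0,0,0,0,0,0],
])

```text
clock: 3.75
tool_pos: [0.3152, 0.2734, 0.1587]
tool_rot: [2.215, 0.008, -2.221]
contact_force: [0.5, -0.8, -4.9]
opening: 0.268
```

Call:
jog_arm([
  [0.03,0,0,0,0,0,0],
  [0.03,0,0,0,0,0,0],
  [0.025,0,0,0,0,0,0],
  [0.01,0,0,0,0,0,0],
  [0,0,0,0,0,0,0],
  [0,0,0,0,0,0,0],
])

```text
clock: 4.35
tool_pos: [0.3194, 0.271, 0.0649]
tool_rot: [2.221, 0.002, -2.22]
contact_force: [0.6, -0.1, -3.3]
opening: 0.262
```

```bash
python3 - <<'E'
from h import *
p,R=st()
snap('top','top2.png')
E
```

```text
t 4.35 p [0.3194 0.271  0.0649] q [0.538 0.378 2.079 0.    0.684 2.108] open 0.262 F [ 0.6 -0.1 -3.3] T [-0.   -0.01  0.03]
 xt [ 0.  0. -1.] yt [ 0.001 -1.    -0.   ] zt [-1.    -0.001 -0.   ]
```

View pics/top2.png

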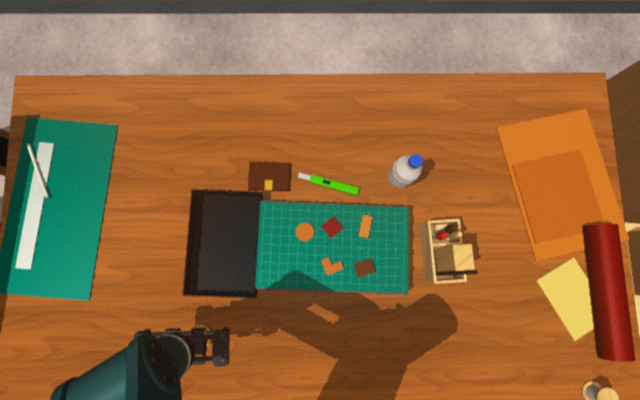

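The weight is off the mat, the gripper is at about (205,347), and the offcuts haven't moved. Next I lower it the last 14 mm.

Call:
jog_arm([
  [0.006,0,0,0,0,0,0],
  [0.005,0,0,0,0,0,0],
  [0.002,0,0,0,0,0,0],
  [0,0,0,0,0,0,0],
])

```text
clock: 4.8
tool_pos: [0.3188, 0.271, 0.0513]
tool_rot: [2.22, 0.002, -2.221]
contact_force: [-0.2, 0.5, -5.5]
opening: 0.266
```

Call:
jog_arm([
  [0.001,0,0,0,0,0,0],
  [0.001,0,0,0,0,0,0],
  [0,0,0,0,0,0,0],
])

```text
clock: 5.1
tool_pos: [0.3188, 0.2714, 0.0508]
tool_rot: [2.221, 0.003, -2.22]
contact_force: [-5.2, 0.3, 21.6]
opening: 0.263
```

Call:
jog_arm([
  [-0.001,0,0,0,0,0,0],
  [0,0,0,0,0,0,0.6],
  [0,0,0,0,0,0,0.6],
  [0,0,0,0,0,0,0.6],
  [0,0,0,0,0,0,0.8],
])

```text
clock: 5.6
tool_pos: [0.319, 0.271, 0.0503]
tool_rot: [2.221, 0.002, -2.221]
contact_force: [0.6, 1.6, -0.3]
opening: 0.588
```

Call:
jog_arm([
  [-0.03,0,0,0,0,0,1],
  [-0.045,0,0,0,0,0,1],
  [-0.045,0,0,0,0,0,1],
  [-0.045,0,0,0,0,0,1],
])

```text
clock: 6.0
tool_pos: [0.3183, 0.2707, 0.217]
tool_rot: [2.22, 0.002, -2.221]
contact_force: [0.3, 0.1, -0.4]
opening: 0.955
```

```bash
cat > fit.py <<'E'
from h import *
from scipy.optimize import least_squares
# chain: Rz(q1) T(a1,off,H) Ry(q2) T(0,0,L2) Ry(q3) T(e,0,L3) Rz(q4) Ry(q5) T(0,0,d) Rz(q6); tool x = z6
def fk(q,P):
    H,a1,off,L2,e,L3,d=P
    R=Rn.from_euler('z',q[0]); p=R.apply([a1,off,H])
    R=R*Rn.from_euler('y',q[1]); p=p+R.apply([0,0,L2])
    R=R*Rn.from_euler('y',q[2]); p=p+R.apply([e,0,L3])
    R=R*Rn.from_euler('z',q[3])*Rn.from_euler('y',q[4]); p=p+R.apply([0,0,d])
    R=R*Rn.from_euler('z',q[5]); return p,R
E
python3 - <<'E'
from fit import *
p,R=st()
L=np.loadtxt('log.txt'); 
M0=[ (fk(l[:6],[.3]*7)[1].inv()*Rn.from_rotvec(l[9:12])).as_matrix().round(2).tolist() for l in L[::3]]; print(M0)
f=lambda P:np.ravel([fk(l[:6],P)[0]-l[6:9] for l in L])
s=least_squares(lambda P:np.r_[f(P),1e-3*(P[6]-.2),1e-4*P[1],1e-4*P[4]],[.3,0,.07,.4,0,.4,.2]); print(s.x.round(4),abs(f(s.x)).max())
E
```

```text
t 6.0 p [0.3183 0.2707 0.217 ] q [0.539 0.121 1.911 0.    1.11  2.108] open 0.955 F [ 0.3  0.1 -0.4] T [ 0.07 -0.02 -0.  ]
 xt [-0.001 -0.    -1.   ] yt [ 0.002 -1.     0.   ] zt [-1.    -0.002  0.001]
[[[0.0, -1.0, 0.0], [0.0, -0.0, -1.0], [1.0, 0.0, 0.0]], [[-0.0, -1.0, 0.0], [0.0, -0.0, -1.0], [1.0, -0.0, 0.0]], [[0.0, -1.0, -0.0], [0.0, 0.0, -1.0], [1.0, 0.0, 0.0]]]
[0.2548 0.     0.0689 0.6111 0.1121 0.4336 0.351 ] 1.8442471250212922e-05
```

Call:
jog_arm([
  [-0.04,0,0,0,0,0,1],
  [-0.03,0.03,-0.02,0,0,0,1],
  [-0.01,0.045,-0.02,0,0,0,1],
  [0,0.045,-0.02,0,0,0,1],
  [0,0.045,-0.02,0,0,0,1],
  [0,0.02,-0.01,0,-0.14,0,1],
  [0,0,0,0,-0.14,0,1],
  [0,0,0,0,0,0,1],
])

```text
clock: 6.8
tool_pos: [0.4116, 0.0853, 0.2934]
tool_rot: [-1.883, 0.001, 2.514]
contact_force: [0.0, -0.8, -0.1]
opening: 0.998
```

```bash
python3 - <<'E'
from fit import *
p,R=st(); snap('side','side3.png')
L=np.loadtxt('log.txt')
f=lambda P:np.ravel([fk(l[:6],P)[0]-l[6:9] for l in L])
s=least_squares(lambda P:np.r_[f(P),1e-5*P[1]],[.3,0,.07,.4,0,.4,.2],x_scale=.1,xtol=1e-14,ftol=1e-14,gtol=1e-14); print(s.x.round(4),abs(f(s.x)).max())
np.save('P.npy',s.x)
E
```

```text
t 6.8 p [0.4116 0.0853 0.2934] q [0.032 0.21  1.628 0.009 1.588 1.602] open 0.998 F [ 0.  -0.8 -0.1] T [ 0.01 -0.16 -0.  ]
 xt [-0.281  0.    -0.96 ] yt [-0.001 -1.     0.   ] zt [-0.96   0.001  0.281]
[ 0.2665 -0.      0.0689  0.6111  0.1122  0.4336  0.3626] 4.924646530304888e-06
```

View pics/side3.png

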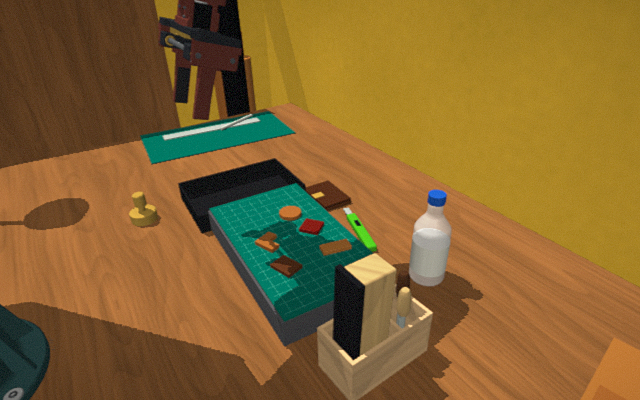

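The weight stands upright on the bench at (143,212). The kinematic fit is exact, so I'll search for feasible grasp tilts and set-down poses.

```bash
cat >> fit.py <<'E'
P0=np.load('P.npy')
M=np.array([[0,-1,0],[0,0,-1],[1,0,0.]])
LO=np.array([-2.97,-1.01,.21,-.96,.2,-2.98]); HI=np.array([2.97,2.36,2.38,4.11,2.71,2.98])
def ik(p,R,q0):
    Rt=Rn.from_matrix(R)
    def r(q):
        a,b=fk(q,P0); return np.r_[(a-p)*5,((b*Rn.from_matrix(M)).inv()*Rt).as_rotvec()]
    s=least_squares(r,np.clip(q0,LO+1e-3,HI-1e-3),bounds=(LO,HI)); return s.x,np.abs(s.fun).max()
E
python3 - <<'E'
from fit import *
q0=observe()['joints']
c=np.radians
ps=c(-3.2); sx=np.array([np.cos(ps),np.sin(ps),0]); sy=np.array([-sx[1],sx[0],0])
pc=c(2.4); cx=np.array([np.cos(pc),np.sin(pc),0]); cy=np.array([-cx[1],cx[0],0])
Z=np.array([0,0,1.])
S=np.array([.510,-.028,0])
for al in (0,15,30,40,45,50,60):
    a=c(al)
    for h in(.03,):
        R1=axes(-np.cos(a)*Z-np.sin(a)*cx,-cy)
        g=np.array([.478,-.279,.175-h])
        q,e=ik(g,R1,q0); ok1=e<1e-4
        qu,eu=ik(g+[0,0,.10],R1,q)
        # set on mat: block z=-sx ; tool = -cos a * bz - sin a * bx, bx=Z,bz=-sx
        R2=axes(np.cos(a)*sx-np.sin(a)*Z,-sy)
        out=[]
        for yy in(-.135,):
          for xx in (0,.015,.03):
            ctr=S+sy*yy+sx*xx; t=ctr-sx*(.085-h)+Z*(.053+.034)
            q2,e2=ik(t,R2,qu); q3,e3=ik(t+[0,0,.06],R2,qu)
            out.append((round(e2,4),round(e3,4),q2.round(2).tolist()))
        print(al,round(e,4),round(eu,4),q.round(2).tolist(),out)
E
```

```text
0 0.0 0.0 [-0.65, 0.4, 1.72, -0.0, 1.02, 0.88] [(np.float64(0.1294), np.float64(0.1874), [-1.44, 1.68, 2.38, 1.52, 1.72, -2.5]), (np.float64(0.12), np.float64(0.1778), [-1.37, 1.65, 2.38, 1.58, 1.78, -2.48]), (np.float64(0.1092), np.float64(0.1669), [-1.29, 1.63, 2.38, 1.65, 1.83, -2.45])]
15 0.0 0.0 [-0.56, 0.51, 1.55, -0.15, 1.3, 1.03] [(np.float64(0.2662), np.float64(0.3251), [-1.43, 1.27, 2.38, 1.58, 1.41, -2.03]), (np.float64(0.2554), np.float64(0.309), [-1.37, 1.25, 2.38, 1.65, 1.43, -2.01]), (np.float64(0.2422), np.float64(0.2907), [-1.31, 1.23, 2.38, 1.71, 1.45, -1.98])]
30 0.0 0.0 [-0.49, 0.65, 1.38, -0.26, 1.57, 1.1] [(np.float64(0.2435), np.float64(0.1799), [-1.17, 0.66, 2.38, 1.65, 0.92, -1.28]), (np.float64(0.2191), np.float64(0.16), [-1.12, 0.66, 2.38, 1.73, 0.91, -1.29]), (np.float64(0.1941), np.float64(0.1452), [-1.07, 0.66, 2.38, 1.82, 0.91, -1.32])]
40 0.0 0.0 [-0.45, 0.75, 1.27, -0.32, 1.74, 1.12] [(np.float64(0.1456), np.float64(0.1188), [-0.98, 0.47, 2.38, 1.7, 0.65, -1.01]), (np.float64(0.1302), np.float64(0.1014), [-0.94, 0.49, 2.38, 1.8, 0.64, -1.07]), (np.flo
[... 236 characters left out ...]
0.0552), [-0.87, 0.45, 2.38, 1.83, 0.55, -1.01]), (np.float64(0.0752), np.float64(0.0344), [-0.83, 0.47, 2.38, 1.95, 0.55, -1.09])]
50 0.0 0.0 [-0.43, 0.85, 1.18, -0.37, 1.91, 1.13] [(np.float64(0.0726), np.float64(0.0241), [-0.84, 0.4, 2.38, 1.73, 0.47, -0.88]), (np.float64(0.0508), np.float64(0.003), [-0.81, 0.42, 2.38, 1.86, 0.47, -0.97]), (np.float64(0.0278), np.float64(0.0), [-0.78, 0.44, 2.38, 1.98, 0.48, -1.07])]
60 0.0 0.0 [-0.41, 0.95, 1.09, -0.44, 2.06, 1.12] [(np.float64(0.0), np.float64(0.0), [-0.74, 0.35, 2.34, 1.48, 0.32, -0.52]), (np.float64(0.0), np.float64(0.0), [-0.71, 0.36, 2.31, 1.45, 0.31, -0.45]), (np.float64(0.0), np.float64(0.0), [-0.68, 0.37, 2.28, 1.4, 0.3, -0.38])]
```

```bash
cat > scan.py <<'E'
from fit import *
q0=observe()['joints']
c=np.radians
ps=c(-3.2); pc=c(2.4); Z=np.array([0,0,1.]); S=np.array([.510,-.028,0])
ax=lambda a:(np.array([np.cos(a),np.sin(a),0]),np.array([-np.sin(a),np.cos(a),0]))
sx,sy=ax(ps); cx,cy=ax(pc)
def Rg(al): return axes(-np.cos(al)*Z-np.sin(al)*cx,-cy)
def Rs(al,yaw=0):
    X,Y=ax(ps+yaw); return axes(np.cos(al)*X-np.sin(al)*Z,-Y)
def tset(h,xx,yy,yaw=0,lift=0):
    X,Y=ax(ps+yaw); return S+sy*yy+sx*xx-X*(.085-h)+Z*(.053+.034+lift)
E
python3 - <<'E'
from scan import *
h=.025
g=np.array([.478,-.279,.175-h])
for al in(50,55,60):
  for yaw in (0,-6,-10):
   for xx in(.0,.02):
    a=c(al); q,e=ik(g,Rg(a),q0)
    # path: lift .13, then interpolate to set +.05 lift, then down
    p1=g+[0,0,.13]; R1=Rg(a); y=c(yaw); R2=Rs(a,y)
    W=[(g+[0,0,.13*k/8],R1) for k in range(9)]
    w=Rn.from_matrix(R1.T@R2).as_rotvec(); p2=tset(h,xx,-.14,y,.06)
    W+=[(p1+(p2-p1)*k/16,R1@Rn.from_rotvec(w*k/16).as_matrix()) for k in range(1,17)]
    W+=[(p2-[0,0,.06*k/6],R2) for k in range(1,7)]
    mx=0;em=0;Q=[q]
    for p,R in W:
        q,e=ik(p,R,q); em=max(em,e); Q.append(q)
    dq=np.abs(np.diff(Q,axis=0)); print(al,yaw,xx,'err',round(em,4),'maxstep',dq.max(0).round(2),Q[-1].round(2), np.degrees(np.linalg.norm(w)).round())
E
```

```text
50 0 0.0 err 0.0742 maxstep [0.06 0.05 0.1  0.42 0.13 0.46] [-0.87  0.4   2.38  1.69  0.48 -0.86] 90.0
50 0 0.02 err 0.046 maxstep [0.06 0.06 0.09 0.49 0.13 0.54] [-0.83  0.42  2.38  1.86  0.48 -0.99] 90.0
50 -6 0.0 err 0.1079 maxstep [0.05 0.06 0.1  0.55 0.14 0.57] [-0.76  0.37  2.38  1.81  0.37 -0.78] 91.0
50 -6 0.02 err 0.075 maxstep [0.04 0.05 0.1  0.55 0.14 0.57] [-0.72  0.4   2.38  2.02  0.38 -0.96] 91.0
50 -10 0.0 err 0.1235 maxstep [0.03 0.06 0.1  0.66 0.15 0.67] [-0.68  0.35  2.38  1.96  0.28 -0.79] 91.0
50 -10 0.02 err 0.0879 maxstep [0.03 0.05 0.1  0.66 0.16 0.66] [-0.65  0.39  2.38  2.21  0.31 -1.01] 91.0
55 0 0.0 err 0.0255 maxstep [0.06 0.05 0.1  0.47 0.13 0.51] [-0.82  0.38  2.38  1.7   0.4  -0.81] 90.0
55 0 0.02 err 0.0 maxstep [0.05 0.05 0.09 0.48 0.13 0.52] [-0.78  0.4   2.37  1.85  0.41 -0.93] 90.0
55 -6 0.0 err 0.049 maxstep [0.05 0.06 0.1  0.63 0.14 0.66] [-0.73  0.36  2.38  1.81  0.31 -0.75] 91.0
55 -6 0.02 err 0.0149 maxstep [0.04 0.05 0.1  0.65 0.15 0.66] [-0.69  0.39  2.38  2.04  0.33 -0.94] 91.0
55 -10 0.0 err 0.0596 maxstep [0.03 0.06 0.1  0.8  0.16 0.81] [-0.66  0.35  2.38  1.95  0.25 -0.76] 91.0
55 -10 0.02 err 0.0236 maxstep [0.02 0.05 0.1  0.81 0.16 0.81] [-0.63  0.38  2.38  2.21  0.28 -0.99] 91.0
60 0 0.0 err 0.0 maxstep [0.05 0.05 0.09 0.37 0.13 0.41] [-0.76  0.35  2.35  1.48  0.33 -0.54] 90.0
60 0 0.02 err 0.0 maxstep [0.04 0.05 0.09 0.37 0.14 0.39] [-0.72  0.36  2.31  1.43  0.32 -0.45] 90.0
60 -6 0.0 err 0.0 maxstep [0.04 0.05 0.1  0.43 0.15 0.44] [-0.69  0.34  2.37  1.68  0.26 -0.59] 91.0
60 -6 0.02 err 0.0 maxstep [0.03 0.05 0.1  0.41 0.15 0.42] [-0.65  0.36  2.33  1.61  0.24 -0.48] 91.0
60 -10 0.0 err 0.0 maxstep [0.03 0.05 0.1  0.45 0.16 0.45] [-0.64  0.34  2.37  1.86  0.21 -0.66] 91.0
60 -10 0.02 err 0.0101 maxstep [0.02 0.05 0.1  0.42 0.16 0.41] [-0.61  0.36  2.34  1.8   0.2  -0.56] 91.0
```

```bash
python3 - <<'E'
from scan import *
p,R=st(); g=np.array([.4775,-.280,.153])
R1=Rg(c(60))
n=10
plan(p,R,g+[0,0,.09],R1,n)
q=q0;Q=[q];w=Rn.from_matrix(R.T@R1).as_rotvec()
for k in range(1,n+1):
    q,e=ik(p+(g+[0,0,.09]-p)*k/n,R@Rn.from_rotvec(w*k/n).as_matrix(),q);Q.append(q)
    if e>1e-4: print('bad',k,e)
print(np.abs(np.diff(Q,axis=0)).max(0).round(2),q.round(2))
E
```

```text
t 6.85 p [0.4104 0.0859 0.2938] q [0.033 0.206 1.631 0.009 1.586 1.603] open 1.0 F [-0.8  0.  -1.2] T [ 0.01 -0.11 -0.  ]
 xt [-0.278 -0.    -0.961] yt [ 0. -1. -0.] zt [-0.961 -0.     0.278]
    [0.003, 0.0366, -0.0079, -0.0034, -0.0765, 0.0026]
    [0.0025, 0.0366, -0.0079, -0.0034, -0.0765, 0.0026]
    [0.002, 0.0366, -0.008, -0.0034, -0.0765, 0.0026]
    [0.0015, 0.0367, -0.008, -0.0034, -0.0765, 0.0026]
    [0.001, 0.0367, -0.008, -0.0034, -0.0765, 0.0026]
    [0.0005, 0.0367, -0.0079, -0.0034, -0.0765, 0.0026]
    [-0.0001, 0.0367, -0.0078, -0.0034, -0.0765, 0.0026]
    [-0.0005, 0.0368, -0.0076, -0.0034, -0.0765, 0.0026]
    [-0.001, 0.0368, -0.0075, -0.0034, -0.0765, 0.0026]
    [-0.0015, 0.0368, -0.0072, -0.0034, -0.0765, 0.0026]
   end [ 0.4775 -0.28    0.243 ]
[0.07 0.07 0.08 0.07 0.06 0.07] [-0.41  0.85  1.05 -0.48  2.18  1.04]
```

Call:
jog_arm([
  [0.003,0.0365,-0.008,-0.0035,-0.0765,0.0025,1],
  [0.0025,0.0365,-0.008,-0.0035,-0.0765,0.0025,1],
  [0.002,0.0365,-0.008,-0.0035,-0.0765,0.0025,1],
  [0.0015,0.0365,-0.008,-0.0035,-0.0765,0.0025,1],
  [0.001,0.0365,-0.008,-0.0035,-0.0765,0.0025,1],
  [0.0005,0.0365,-0.008,-0.0035,-0.0765,0.0025,1],
  [0,0.0365,-0.008,-0.0035,-0.0765,0.0025,1],
])

```text
clock: 7.55
tool_pos: [0.4567, -0.169, 0.26]
tool_rot: [1.147, 0.015, -2.89]
contact_force: [0.2, 0.9, 1.1]
opening: 0.999
```

Call:
jog_arm([
  [-0.0005,0.037,-0.0075,-0.0035,-0.0765,0.0025,1],
  [-0.001,0.037,-0.0075,-0.0035,-0.0765,0.0025,1],
  [-0.0015,0.037,-0.007,-0.0035,-0.0765,0.0025,1],
  [0,0,0,0,0,0,1],
  [0,0,0,0,0,0,1],
])

```text
clock: 8.05
tool_pos: [0.4766, -0.2783, 0.2438]
tool_rot: [0.806, 0.021, -2.993]
contact_force: [0.0, 0.3, 0.8]
opening: 1.002
```

```bash
python3 - <<'E'
from scan import *
p,R=st(); g=np.array([.4775,-.280,.153])
plan(p,R,g,Rg(c(60)),4)
snap('side','side4.png');snap('top','top4.png')
for n in('side','top'): print(n,proj(n,p),[proj(n,p+s*R[:,1]*.044+R[:,0]*.019).round(0) for s in(1,-1)])
E
```

```text
t 8.05 p [ 0.4766 -0.2783  0.2438] q [-0.406  0.844  1.058 -0.476  2.182  1.043] open 1.002 F [0.  0.3 0.8] T [-0.02 -0.37 -0.01]
 xt [-0.864 -0.037 -0.502] yt [ 0.044 -0.999 -0.002] zt [-0.502 -0.024  0.865]
    [0.0112, 0.0005, -0.0197, 0.0008, -0.0007, -0.0002]
    [0.0112, 0.0005, -0.0197, 0.0008, -0.0007, -0.0002]
    [0.0112, 0.0005, -0.0197, 0.0008, -0.0007, -0.0002]
    [0.0112, 0.0005, -0.0197, 0.0008, -0.0007, -0.0002]
   end [ 0.4775 -0.28    0.153 ]
side [368.57625301 215.67535462] [array([385., 248.]), array([332., 211.])]
top [478.12975876 258.10787959] [array([501., 266.]), array([453., 269.])]
```

View pics/side4.png

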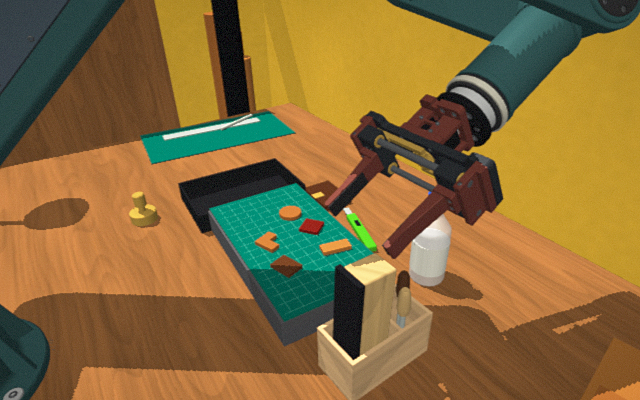

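View pics/top4.png

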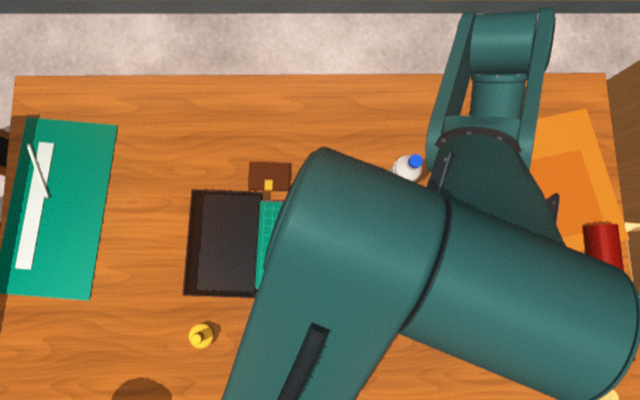

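The side view shows the open fingers straddling the scraper's line, above its top at (365,268). The body looks clear of the tool handles and the bottle, so I'm descending.

Call:
jog_arm([
  [0.011,0.0005,-0.02,0,0,0,1],
  [0.011,0.0005,-0.02,0,0,0,1],
  [0.011,0.0005,-0.02,0,0,0,1],
  [0.007,0.0005,-0.012,0,0,0,1],
  [0,0,0,0,0,0,1],
])

```text
clock: 8.65
tool_pos: [0.4775, -0.2801, 0.1589]
tool_rot: [0.799, 0.024, -2.995]
contact_force: [0.1, -0.4, 0.8]
opening: 1.001
```

```bash
python3 - <<'E'
from scan import *
p,R=st(); g=np.array([.4775,-.280,.153])
plan(p,R,g,Rg(c(60)),1)
snap('side','side5.png')
E
```

```text
t 8.65 p [ 0.4775 -0.2801  0.1589] q [-0.408  0.934  1.088 -0.445  2.078  1.102] open 1.001 F [ 0.1 -0.4  0.8] T [-0.   -0.38  0.05]
 xt [-0.866 -0.036 -0.498] yt [ 0.044 -0.999 -0.004] zt [-0.497 -0.026  0.867]
    [0.003, -0.0001, -0.0051, 0.0049, 0.0023, 0.0004]
   end [ 0.4775 -0.28    0.153 ]
```

View pics/side5.png

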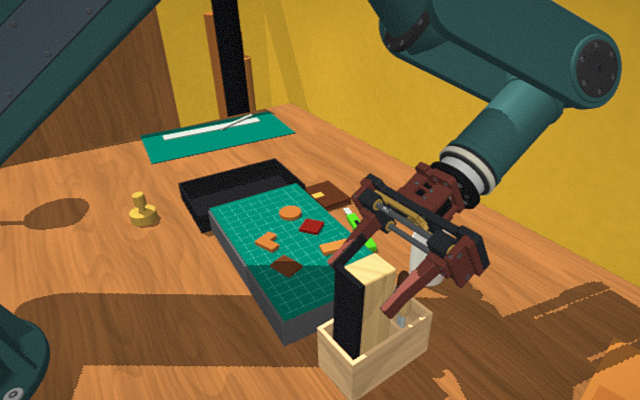

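The fingers straddle the scraper, with one on each side of its top at (335,260) and (390,310). I'll lower 5 mm and close.

Call:
jog_arm([
  [0.003,0,-0.005,0,0,0,1],
  [0,0,0,0,0,0,0],
  [0,0,0,0,0,0,0],
  [0,0,0,0,0,0,0],
  [0,0,0,0,0,0,0],
  [0,0,0,0,0,0,0],
  [0,0,0,0,0,0,0],
  [0,0,0,0,0,0,0],
], newtons=55)

```text
clock: 9.5
tool_pos: [0.4786, -0.2807, 0.156]
tool_rot: [0.805, 0.02, -2.993]
contact_force: [0.5, -0.1, 1.4]
opening: 0.451
```

```bash
python3 - <<'E'
from scan import *
p,R=st()
print((R.T@np.array([0,0,.03])).round(4))
E
```

```text
t 9.5 p [ 0.4786 -0.2807  0.156 ] q [-0.408  0.936  1.087 -0.444  2.072  1.106] open 0.451 F [ 0.5 -0.1  1.4] T [-0.06 -0.4  -0.01]
 xt [-0.864 -0.037 -0.502] yt [ 0.044 -0.999 -0.002] zt [-0.501 -0.023  0.865]
[-0.0151 -0.      0.0259]
```

Call:
jog_arm([
  [-0.005,0,0.009,0,0,0,0],
  [-0.015,0,0.026,0,0,0,0],
  [-0.015,0,0.026,0,0,0,0],
  [-0.015,0,0.026,0,0,0,0],
  [-0.015,0,0.026,0,0,0,0],
  [0,0,0,0,0,0,0],
])

```text
clock: 10.1
tool_pos: [0.4792, -0.2813, 0.2905]
tool_rot: [0.815, 0.015, -2.99]
contact_force: [0.4, 0.5, -2.5]
opening: 0.453
```

```bash
python3 - <<'E'
from scan import *
p,R=st(); snap('side','side6.png')
E
```

```text
t 10.1 p [ 0.4792 -0.2813  0.2905] q [-0.408  0.804  1.017 -0.504  2.246  0.999] open 0.453 F [ 0.4  0.5 -2.5] T [ 0.07 -0.82 -0.02]
 xt [-0.861 -0.038 -0.507] yt [ 0.043 -0.999  0.002] zt [-0.507 -0.02   0.862]
```

View pics/side6.png

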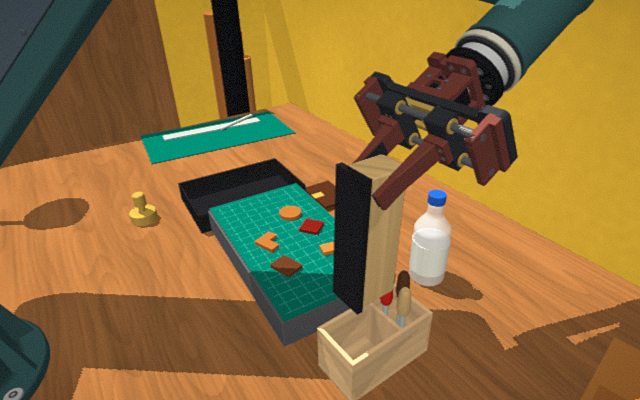

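```bash
cat > path.py <<'E'
from scan import *
def sim(W,q,lim=np.array([2.39,2.39,3.14,3.14,3.14,3.14])*.07):
    Q=[q];em=0
    for p,R in W:
        q,e=ik(p,R,q); em=max(em,e); Q.append(q)
    D=np.abs(np.diff(Q,axis=0)); print('err',round(em,5),'max frac of limit per row',(D/lim).max(1).round(2),'end',Q[-1].round(2)); return Q
def seg(p,R,p2,R2,n):
    w=Rn.from_matrix(R.T@R2).as_rotvec()
    return [(p+(p2-p)*k/n,R@Rn.from_rotvec(w*k/n).as_matrix()) for k in range(1,n+1)]
def rows(p,R,W):
    for p2,R2 in W:
        print('   ',[round(float(v),4) for v in [*(R.T@(p2-p)),*Rn.from_matrix(R.T@R2).as_rotvec()]]); p,R=p2,R2
E
python3 - <<'E'
from path import *
p,R=st()
for xx in(.01,.02):
  R2=Rs(c(60)); t=tset(.019,xx,-.145,0,.05); print(t)
  W=seg(p,R,t+[.0,0,.10],R2,14)+seg(t+[0,0,.1],R2,t,R2,6)+seg(t,R2,t-[0,0,.05],R2,5)
  Q=sim(W,observe()['joints'])
E
```

```text
t 10.15 p [ 0.4788 -0.2812  0.2879] q [-0.409  0.807  1.019 -0.503  2.243  1.   ] open 0.453 F [-0.1 -0.6 -3.9] T [ 0.02 -0.91  0.03]
 xt [-0.862 -0.038 -0.506] yt [ 0.044 -0.999  0.   ] zt [-0.505 -0.022  0.863]
[ 0.4459932  -0.16964791  0.137     ]
err 0.0 max frac of limit per row [0.4  0.43 0.46 0.48 0.5  0.52 0.54 0.55 0.56 0.57 0.57 0.56 0.67 0.98
 0.23 0.27 0.31 0.38 0.45 0.55 0.38 0.43 0.47 0.5  0.53] end [-0.77  0.35  2.33  1.45  0.33 -0.51]
[ 0.45597761 -0.17020612  0.137     ]
err 0.0 max frac of limit per row [0.4  0.43 0.46 0.48 0.5  0.52 0.54 0.55 0.57 0.58 0.58 0.57 0.65 0.96
 0.22 0.26 0.31 0.37 0.45 0.54 0.37 0.42 0.46 0.5  0.53] end [-0.75  0.36  2.31  1.42  0.33 -0.47]
```

```bash
python3 - <<'E'
from path import *
p,R=st()
R2=Rs(c(60)); t=tset(.019,.01,-.145,0,.05)
W=seg(p,R,t+[.0,0,.15],R2,15)
Q=sim(W,observe()['joints']); rows(p,R,W)
E
```

```text
t 10.15 p [ 0.4788 -0.2812  0.2879] q [-0.409  0.807  1.019 -0.503  2.243  1.   ] open 0.453 F [-0.1 -0.6 -3.9] T [ 0.02 -0.91  0.03]
 xt [-0.862 -0.038 -0.506] yt [ 0.044 -0.999  0.   ] zt [-0.505 -0.022  0.863]
err 0.0 max frac of limit per row [0.37 0.38 0.4  0.41 0.43 0.44 0.46 0.47 0.47 0.48 0.48 0.48 0.46 0.52
 0.69] end [-0.77 -0.09  2.06  0.47  0.81  0.59]
    [0.0016, -0.0075, 0.0009, 0.0071, 0.1042, -0.0019]
    [0.0015, -0.0075, 0.0011, 0.0071, 0.1042, -0.0019]
    [0.0014, -0.0075, 0.0013, 0.0071, 0.1042, -0.0019]
    [0.0013, -0.0075, 0.0015, 0.0071, 0.1042, -0.0019]
    [0.0011, -0.0075, 0.0017, 0.0071, 0.1042, -0.0019]
    [0.001, -0.0075, 0.0019, 0.0071, 0.1042, -0.0019]
    [0.0008, -0.0074, 0.002, 0.0071, 0.1042, -0.0019]
    [0.0006, -0.0074, 0.0021, 0.0071, 0.1042, -0.0019]
    [0.0004, -0.0074, 0.0022, 0.0071, 0.1042, -0.0019]
    [0.0002, -0.0074, 0.0023, 0.0071, 0.1042, -0.0019]
    [-0.0001, -0.0074, 0.0024, 0.0071, 0.1042, -0.0019]
    [-0.0003, -0.0074, 0.0024, 0.0071, 0.1042, -0.0019]
    [-0.0005, -0.0073, 0.0024, 0.0071, 0.1042, -0.0019]
    [-0.0008, -0.0073, 0.0024, 0.0071, 0.1042, -0.0019]
    [-0.001, -0.0073, 0.0023, 0.0071, 0.1042, -0.0019]
```

Call:
jog_arm([
  [0.0015,-0.0075,0.001,0.007,0.05,-0.002,0],
  [0.0015,-0.0075,0.001,0.007,0.104,-0.002,0],
  [0.0015,-0.0075,0.001,0.007,0.104,-0.002,0],
  [0.0015,-0.0075,0.0015,0.007,0.104,-0.002,0],
  [0.001,-0.0075,0.0015,0.007,0.104,-0.002,0],
  [0.001,-0.0075,0.002,0.007,0.104,-0.002,0],
  [0.001,-0.0075,0.002,0.007,0.104,-0.002,0],
  [0.0005,-0.0075,0.002,0.007,0.104,-0.002,0],
])

```text
clock: 10.95
tool_pos: [0.4603, -0.2204, 0.2849]
tool_rot: [1.906, -0.032, -2.492]
contact_force: [-0.6, 0.3, -2.5]
opening: 0.451
```

Call:
jog_arm([
  [0.0005,-0.0075,0.002,0.007,0.104,-0.002,0],
  [0,-0.0075,0.0025,0.007,0.104,-0.002,0],
  [0,-0.0075,0.0025,0.007,0.104,-0.002,0],
  [0,-0.0075,0.0025,0.007,0.104,-0.002,0],
  [-0.0005,-0.0075,0.0025,0.007,0.104,-0.002,0],
  [-0.001,-0.0075,0.0025,0.007,0.104,-0.002,0],
  [0,0,0,0,0,0,0],
])

```text
clock: 11.65
tool_pos: [0.4422, -0.1725, 0.2828]
tool_rot: [-2.552, 0.066, 1.782]
contact_force: [-0.1, -0.3, -2.5]
opening: 0.451
```

```bash
python3 - <<'E'
from path import *
p,R=st()
R2=Rs(c(60)); t=tset(.019,.01,-.145,0,.05)
W=seg(p,R,t,R2,8)
Q=sim(W,observe()['joints']); rows(p,R,W)
snap('side','side7.png')
E
```

```text
t 11.65 p [ 0.4422 -0.1725  0.2828] q [-0.675 -0.028  1.949  0.25   0.946  0.828] open 0.451 F [-0.1 -0.3 -2.5] T [ 0.02  0.58 -0.  ]
 xt [ 0.344 -0.018 -0.939] yt [-0.051 -0.999  0.001] zt [-0.938  0.047 -0.345]
err 0.0 max frac of limit per row [0.32 0.32 0.33 0.34 0.43 0.56 0.74 0.98] end [-0.77  0.21  2.28  0.97  0.41 -0.  ]
    [0.0173, -0.0004, 0.0059, 0.0006, 0.0215, 0.0002]
    [0.0171, -0.0004, 0.0062, 0.0006, 0.0215, 0.0002]
    [0.017, -0.0004, 0.0066, 0.0006, 0.0215, 0.0002]
    [0.0168, -0.0004, 0.007, 0.0006, 0.0215, 0.0002]
    [0.0167, -0.0004, 0.0073, 0.0006, 0.0215, 0.0002]
    [0.0165, -0.0004, 0.0077, 0.0006, 0.0215, 0.0002]
    [0.0164, -0.0004, 0.008, 0.0006, 0.0215, 0.0002]
    [0.0162, -0.0004, 0.0084, 0.0006, 0.0215, 0.0002]
```

View pics/side7.png

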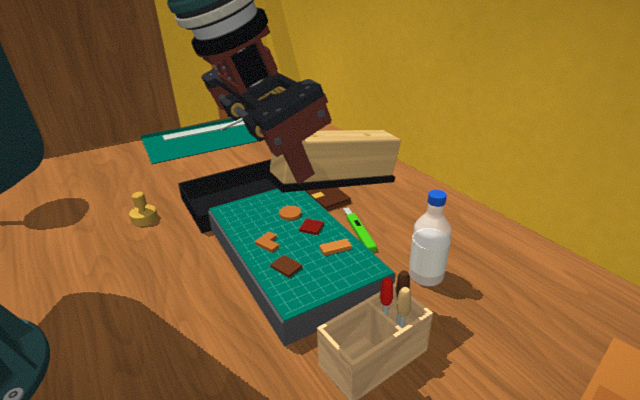

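The block hangs nearly level at (335,155) with its sole down, and the offcuts are untouched. Next I lower it and finish the turn.

Call:
jog_arm([
  [0.0173,-0.0005,0.006,0.0005,0.0215,0,0],
  [0.017,-0.0005,0.006,0.0005,0.0215,0,0],
  [0.017,-0.0005,0.0065,0.0005,0.0215,0,0],
  [0.017,-0.0005,0.007,0.0005,0.0215,0,0],
  [0.0165,-0.0005,0.0075,0.0005,0.0215,0,0],
  [0.012,0,0.0055,0.0005,0.018,0,0],
  [0.012,0,0.0055,0.0005,0.018,0,0],
  [0.0,0,0,0,0,0,0],
])

```text
clock: 12.5
tool_pos: [0.4515, -0.1737, 0.1668]
tool_rot: [-2.677, 0.07, 1.593]
contact_force: [-0.2, 0.2, -2.4]
opening: 0.456
```

```bash
python3 - <<'E'
from path import *
p,R=st()
R2=Rs(c(60)); t=tset(.019,.01,-.145,0,.02)
W=seg(p,R,t,R2,5)
Q=sim(W,observe()['joints']); rows(p,R,W)
E
```

```text
t 12.5 p [ 0.4515 -0.1737  0.1668] q [-0.748  0.145  2.21   0.699  0.495  0.3  ] open 0.456 F [-0.2  0.2 -2.4] T [0.1  0.66 0.03]
 xt [ 0.476 -0.025 -0.879] yt [-0.051 -0.999  0.001] zt [-0.878  0.045 -0.477]
err 0.0 max frac of limit per row [0.37 0.44 0.52 0.61 0.7 ] end [-0.77  0.29  2.31  1.23  0.35 -0.28]
    [0.01, -0.0008, 0.0067, 0.0009, 0.0052, 0.0003]
    [0.0099, -0.0008, 0.0068, 0.0009, 0.0052, 0.0003]
    [0.0099, -0.0008, 0.0068, 0.0009, 0.0052, 0.0003]
    [0.0099, -0.0008, 0.0069, 0.0009, 0.0052, 0.0003]
    [0.0098, -0.0008, 0.0069, 0.0009, 0.0052, 0.0003]
```

Call:
jog_arm([
  [0.01,-0.001,0.0065,0.001,0.005,0,0],
  [0.01,-0.001,0.007,0.001,0.005,0,0],
  [0.01,-0.001,0.007,0.001,0.005,0,0],
  [0.01,-0.0005,0.007,0.001,0.005,0,0],
  [0.01,-0.0005,0.007,0.001,0.005,0.0015,0],
  [0,0,0,0,0,0,0],
  [0,0,0,0,0,0,0],
])

```text
clock: 13.2
tool_pos: [0.4474, -0.1707, 0.1089]
tool_rot: [-2.7, 0.079, 1.553]
contact_force: [-0.7, 0.0, -2.7]
opening: 0.452
```

```bash
python3 - <<'E'
from path import *
p,R=st()
R2=Rs(c(60)); t=tset(.019,.01,-.145,0,.0)
W=seg(p,R,t,R2,5)
Q=sim(W,observe()['joints']); rows(p,R,W)
snap('side','side8.png');snap('top','top8.png')
a=cv2.imread('pics/side8.png')[130:380,180:500]; cv2.imwrite('pics/ze.png',cv2.resize(a,None,fx=2.4,fy=2.4,interpolation=cv2.INTER_CUBIC))
E
```

```text
t 13.2 p [ 0.4474 -0.1707  0.1089] q [-0.765  0.291  2.311  1.232  0.352 -0.279] open 0.452 F [-0.7  0.  -2.7] T [ 0.07  0.61 -0.02]
 xt [ 0.502 -0.031 -0.864] yt [-0.057 -0.998  0.003] zt [-0.863  0.047 -0.503]
err 0.0 max frac of limit per row [0.2  0.21 0.21 0.21 0.22] end [-0.77  0.35  2.33  1.45  0.33 -0.51]
    [0.0036, -0.0002, 0.0025, 0.0002, -0.0007, -0.0006]
    [0.0036, -0.0002, 0.0025, 0.0002, -0.0007, -0.0006]
    [0.0036, -0.0002, 0.0025, 0.0002, -0.0007, -0.0006]
    [0.0036, -0.0002, 0.0025, 0.0002, -0.0007, -0.0006]
    [0.0036, -0.0002, 0.0025, 0.0002, -0.0007, -0.0006]
```

View pics/ze.png

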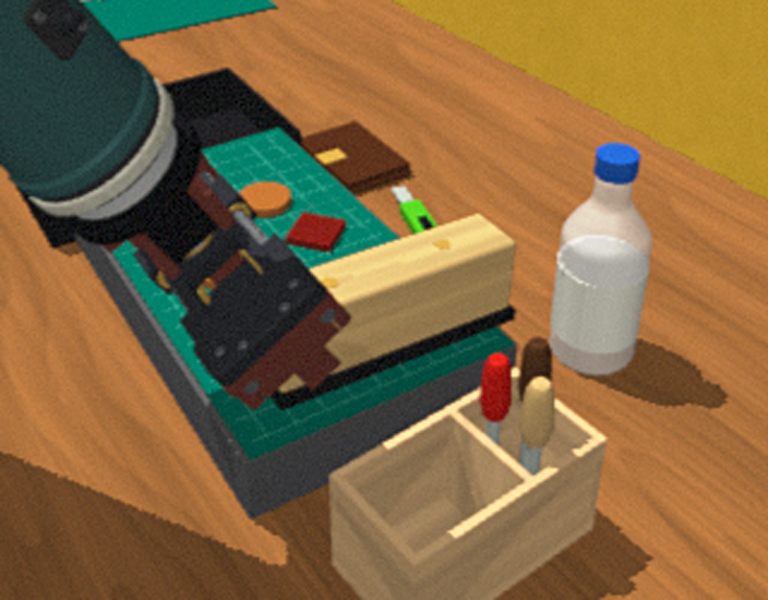

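View pics/top8.png

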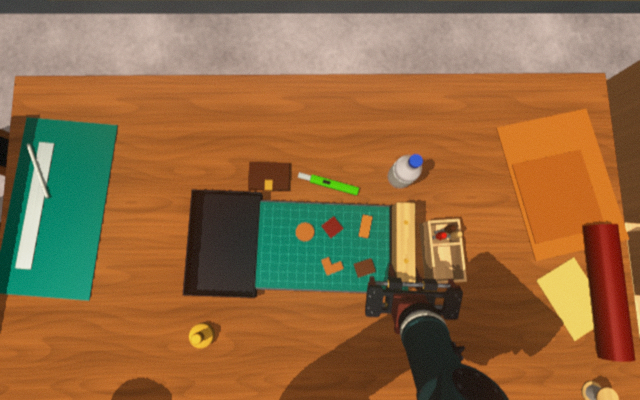

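The block hovers level about 20 mm above the bare -y end of the mat, at top-view columns 393–415 and clear of all the offcuts. I'll check its position.

```bash
python3 - <<'E'
from path import *
for u,v in((395,204),(415,204),(392,280),(412,280)): 
    X=ray('top',u,v,.135); d=X-S; print(X.round(3),'slab',(d@sx).round(3),(d@sy).round(3))
a=cv2.imread('pics/top8.png')[190:310,340:480]; cv2.imwrite('pics/zf.png',cv2.resize(a,None,fx=5,fy=5,interpolation=cv2.INTER_CUBIC))
E
```

```text
[ 0.593 -0.155  0.135] slab 0.09 -0.122
[ 0.592 -0.198  0.135] slab 0.091 -0.165
[ 0.436 -0.142  0.135] slab -0.067 -0.118
[ 0.435 -0.183  0.135] slab -0.066 -0.159
```

View pics/zf.png

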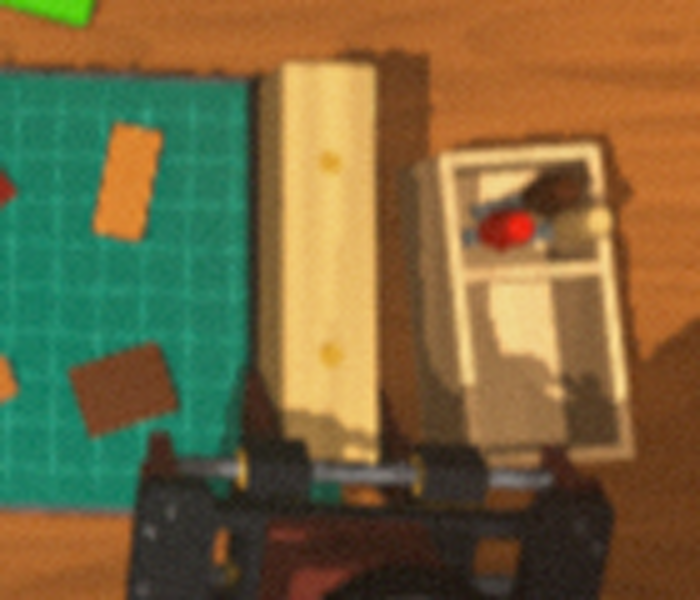

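Call:
jog_arm([
  [0.0036,0,0.0025,0,0,0,0],
  [0.0036,0,0.0025,0,0,0,0],
  [0.0036,0,0.0025,0,0,0,0],
  [0.0025,0,0.0015,0,0,0,0],
  [0,0,0,0,0,0,0],
  [0,0,0,0,0,0,0],
])

```text
clock: 13.9
tool_pos: [0.4456, -0.1706, 0.0932]
tool_rot: [-2.702, 0.081, 1.552]
contact_force: [-0.9, -0.4, -1.6]
opening: 0.454
```

Call:
jog_arm([
  [0.0009,0,0.0005,0,0,0,0],
  [0.0009,0,0.0005,0,0,0,0],
  [0,0,0,0,0,0,0],
])

```text
clock: 14.2
tool_pos: [0.4453, -0.1704, 0.0908]
tool_rot: [-2.701, 0.081, 1.552]
contact_force: [-2.4, -0.4, 1.3]
opening: 0.451
```

Call:
jog_arm([
  [0.0009,0,0.0005,0,0,0,0],
  [0,0,0,0,0,0,0],
])

```text
clock: 14.4
tool_pos: [0.4452, -0.1701, 0.0899]
tool_rot: [-2.701, 0.081, 1.552]
contact_force: [-5.0, 0.0, 6.1]
opening: 0.45
```

```bash
python3 - <<'E'
from path import *
p,R=st()
snap('side','side9.png')
a=cv2.imread('pics/side9.png')[200:350,240:440]; cv2.imwrite('pics/zg.png',cv2.resize(a,None,fx=4,fy=4,interpolation=cv2.INTER_CUBIC))
E
```

```text
t 14.4 p [ 0.4452 -0.1701  0.0899] q [-0.769  0.345  2.336  1.448  0.335 -0.511] open 0.45 F [-5.   0.   6.1] T [ 0.05 -0.54 -0.03]
 xt [ 0.503 -0.032 -0.864] yt [-0.058 -0.998  0.004] zt [-0.863  0.048 -0.504]
```

View pics/zg.png

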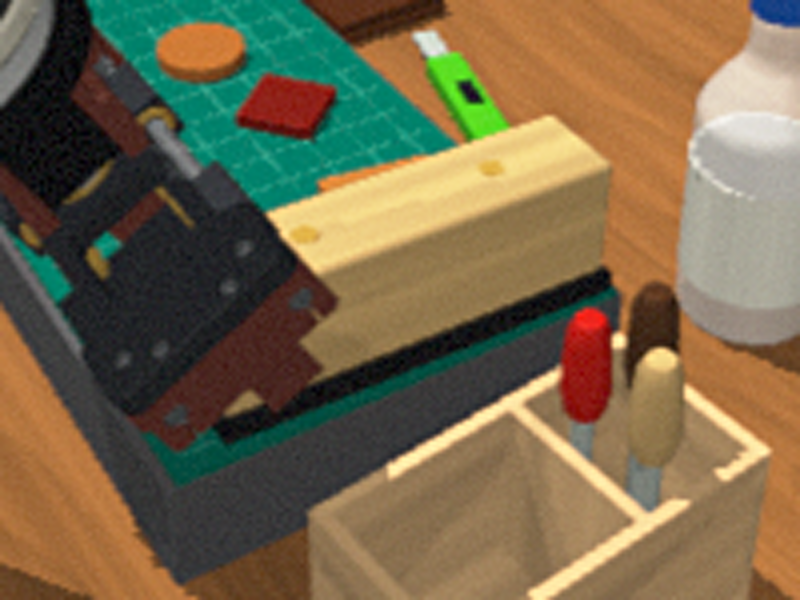

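Call:
jog_arm([
  [0.0009,0,0.0005,0,0,0,0],
  [0.0009,0,0.0005,0,0,0,0],
  [0,0,0,0,0,0,0],
])

```text
clock: 14.75
tool_pos: [0.4451, -0.17, 0.0879]
tool_rot: [-2.701, 0.081, 1.552]
contact_force: [-6.5, 0.6, 7.3]
opening: 0.454
```

```bash
python3 - <<'E'
from path import *
p,R=st()
E
```

```text
t 14.75 p [ 0.4451 -0.17    0.0879] q [-0.769  0.352  2.338  1.471  0.334 -0.536] open 0.454 F [-6.5  0.6  7.3] T [ 0.08 -0.64  0.04]
 xt [ 0.503 -0.032 -0.864] yt [-0.058 -0.998  0.003] zt [-0.863  0.048 -0.504]
```

Call:
jog_arm([
  [0,0,0,0,0,0,0.65],
  [0,0,0,0,0,0,0.65],
  [0,0,0,0,0,0,0.65],
  [0,0,0,0,0,0,0.65],
])

```text
clock: 15.15
tool_pos: [0.4452, -0.1704, 0.0874]
tool_rot: [-2.7, 0.081, 1.553]
contact_force: [-1.1, -0.7, 0.3]
opening: 0.646
```

```bash
python3 - <<'E'
from path import *
p,R=st()
R2=axes([0,0,-1],-sy)
W=seg(p,R,p+[0,0,.08],R,6)
W+=seg(p+[0,0,.08],R,np.array([.49,-.172,.21]),R2,7)
Q=sim(W,observe()['joints']); rows(p,R,W)
E
```

```text
t 15.15 p [ 0.4452 -0.1704  0.0874] q [-0.769  0.353  2.337  1.47   0.333 -0.535] open 0.646 F [-1.1 -0.7  0.3] T [0.08 0.26 0.02]
 xt [ 0.502 -0.032 -0.864] yt [-0.057 -0.998  0.004] zt [-0.863  0.048 -0.503]
err 0.0 max frac of limit per row [0.72 0.66 0.59 0.51 0.44 0.38 1.38 0.98 0.69 0.49 0.48 0.48 0.48] end [-0.47  0.28  1.72  0.    1.14  1.16]
    [-0.0115, 0.0001, -0.0067, 0.0, 0.0, 0.0]
    [-0.0115, 0.0001, -0.0067, 0.0, 0.0, 0.0]
    [-0.0115, 0.0001, -0.0067, 0.0, 0.0, 0.0]
    [-0.0115, 0.0001, -0.0067, 0.0, 0.0, 0.0]
    [-0.0115, 0.0001, -0.0067, 0.0, 0.0, 0.0]
    [-0.0115, 0.0001, -0.0067, 0.0, 0.0, 0.0]
    [-0.002, -0.0001, -0.0086, -0.0001, -0.0753, -0.0006]
    [-0.0027, -0.0001, -0.0084, -0.0001, -0.0753, -0.0006]
    [-0.0033, -0.0001, -0.0082, -0.0001, -0.0753, -0.0006]
    [-0.0039, -0.0001, -0.0079, -0.0001, -0.0753, -0.0006]
    [-0.0045, -0.0001, -0.0076, -0.0001, -0.0753, -0.0006]
    [-0.0051, -0.0001, -0.0072, -0.0001, -0.0753, -0.0006]
    [-0.0056, -0.0001, -0.0068, -0.0001, -0.0753, -0.0006]
```

Call:
jog_arm([
  [-0.0115,0,-0.0067,0,0,0,0.65],
  [-0.0115,0,-0.0067,0,0,0,0.65],
  [-0.0115,0,-0.0067,0,0,0,0.65],
  [-0.0115,0,-0.0067,0,0,0,0.65],
  [-0.0115,0,-0.0067,0,0,0,0.8],
  [-0.0115,0,-0.0067,0,0,0,0.8],
  [-0.01,0,-0.008,0,-0.04,0,0.8],
  [-0.01,0,-0.008,0,-0.04,0,0.8],
])

```text
clock: 15.95
tool_pos: [0.4484, -0.1701, 0.1928]
tool_rot: [-2.631, 0.081, 1.663]
contact_force: [0.6, 1.1, -0.0]
opening: 0.803
```

```bash
python3 - <<'E'
from path import *
p,R=st()
R2=axes([0,0,-1],-sy)
W=seg(p,R,np.array([.51,-.172,.22]),R2,7)
Q=sim(W,observe()['joints']); rows(p,R,W)
E
```

```text
t 15.95 p [ 0.4484 -0.1701  0.1928] q [-0.707  0.088  2.145  0.473  0.597  0.57 ] open 0.803 F [ 0.6  1.1 -0. ] T [0.08 0.19 0.01]
 xt [ 0.429 -0.029 -0.903] yt [-0.059 -0.998  0.004] zt [-0.902  0.051 -0.429]
err 0.0 max frac of limit per row [0.75 0.57 0.44 0.39 0.4  0.4  0.4 ] end [-0.45  0.29  1.67  0.    1.18  1.17]
    [0.0003, -0.0002, -0.0096, -0.0003, -0.0634, -0.0007]
    [-0.0003, -0.0002, -0.0096, -0.0003, -0.0634, -0.0007]
    [-0.001, -0.0002, -0.0096, -0.0003, -0.0634, -0.0007]
    [-0.0016, -0.0002, -0.0095, -0.0003, -0.0634, -0.0007]
    [-0.0022, -0.0002, -0.0094, -0.0003, -0.0634, -0.0007]
    [-0.0027, -0.0002, -0.0092, -0.0003, -0.0634, -0.0007]
    [-0.0033, -0.0002, -0.009, -0.0003, -0.0634, -0.0007]
```

Call:
jog_arm([
  [0,0,-0.0095,0,-0.063,-0.0005,0.8],
  [0,0,-0.0095,0,-0.063,-0.0005,0.8],
  [-0.001,0,-0.0095,0,-0.063,-0.0005,0.8],
  [-0.0015,0,-0.0095,0,-0.063,-0.0005,0.8],
  [-0.002,0,-0.0095,0,-0.063,-0.0005,0.8],
  [-0.0025,0,-0.009,0,-0.063,-0.0005,0.8],
  [-0.003,0,-0.009,0,-0.063,-0.0005,0.8],
  [0,0,0,0,0,0,0.8],
])

```text
clock: 16.75
tool_pos: [0.5132, -0.174, 0.2193]
tool_rot: [-2.202, 0.062, 2.186]
contact_force: [-0.2, 0.7, 0.3]
opening: 0.795
```

```bash
python3 - <<'E'
from path import *
p,R=st()
snap('side','side10.png');snap('top','top10.png')
a=cv2.imread('pics/side10.png')[170:370,200:440]; cv2.imwrite('pics/zh.png',cv2.resize(a,None,fx=3,fy=3,interpolation=cv2.INTER_CUBIC))
a=cv2.imread('pics/top10.png')[190:310,340:480]; cv2.imwrite('pics/zi.png',cv2.resize(a,None,fx=5,fy=5,interpolation=cv2.INTER_CUBIC))
E
```

```text
t 16.75 p [ 0.5132 -0.174   0.2193] q [-0.455  0.294  1.669  0.002  1.172  1.17 ] open 0.795 F [-0.2  0.7  0.3] T [-0.03  0.01 -0.  ]
 xt [ 0.007 -0.002 -1.   ] yt [-0.055 -0.998  0.001] zt [-0.998  0.055 -0.007]
```

View pics/zh.png

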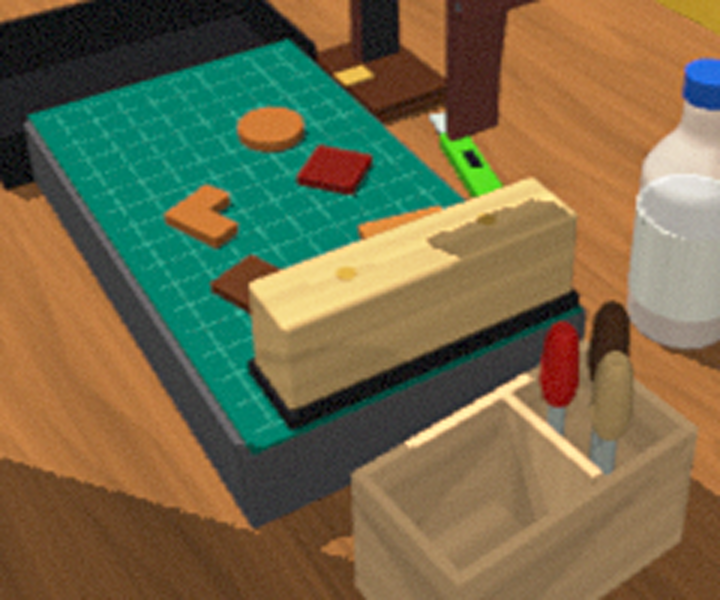

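View pics/zi.png

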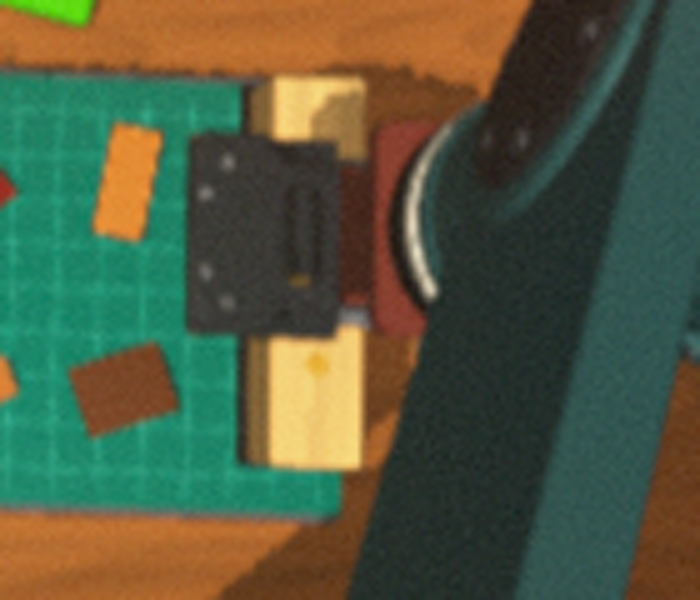

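The scraper stands flat on its sole at the bare end of the mat, and the offcuts are unmoved. I'll measure its pose from its top face at z=0.113.

```bash
python3 - <<'E'
from path import *
L=[]
for U,V in((268,468),(361,469),(365,80),(272,76)):
    X=ray('top',(U+.5)/5-.5+340,(V+.5)/5-.5+190,.113); L.append(X)
L=np.array(L); print(L.round(4)); m=L.mean(0); print('mid',m.round(4),'len',np.linalg.norm(L[2]-L[1]),np.linalg.norm(L[1]-L[0]),'yaw',np.degrees(np.arctan2(*(L[2]+L[3]-L[0]-L[1])[1::-1])))
C=lambda U,V,z: ray('side',(U+.5)/3-.5+200,(V+.5)/3-.5+170,z)
T=np.array([C(252,285,.113),C(290,333,.113),C(575,212,.113),C(533,180,.113)]);print(T.round(4),T.mean(0).round(4),'yaw',np.degrees(np.arctan2(*(T[2]+T[3]-T[0]-T[1])[1::-1])))
d=m-S; print('slab',d@sx,d@sy)
p,R=st()
E
```

```text
[[ 0.4288 -0.1483  0.113 ]
 [ 0.4275 -0.1874  0.113 ]
 [ 0.5917 -0.1979  0.113 ]
 [ 0.5941 -0.1577  0.113 ]]
mid [ 0.5105 -0.1728  0.113 ] len 0.16452174364049435 0.039124216199554626 yaw -3.4639115862029697
[[ 0.4294 -0.1555  0.113 ]
 [ 0.4274 -0.194   0.113 ]
 [ 0.5895 -0.1988  0.113 ]
 [ 0.59   -0.1655  0.113 ]] [ 0.5091 -0.1784  0.113 ] yaw -2.632266732445408
slab 0.008611092959908098 -0.1445942856593528
t 16.85 p [ 0.5102 -0.1732  0.2184] q [-0.457  0.291  1.675  0.002  1.17   1.169] open 0.801 F [ 0.5  0.7 -0.1] T [0.02 0.09 0.  ]
 xt [ 0.006 -0.    -1.   ] yt [-0.056 -0.998 -0.   ] zt [-0.998  0.056 -0.006]
```

Call:
jog_arm([
  [0.035,0,0,0,-0.006,0,0.8],
  [0.035,0,0,0,0,0,0.8],
  [0.035,0,0,0,0,0,0.8],
  [0.019,0,0,0,0,0,0.8],
  [0,0,0,0,0,0,0.8],
  [0,0,0,0,0,0,0.8],
])

```text
clock: 17.45
tool_pos: [0.5095, -0.1734, 0.0953]
tool_rot: [-2.192, 0.063, 2.193]
contact_force: [0.2, -0.4, 0.4]
opening: 0.799
```

```bash
python3 - <<'E'
from path import *
p,R=st()
E
```

```text
t 17.45 p [ 0.5095 -0.1734  0.0953] q [-0.456  0.45   1.796 -0.     0.896  1.172] open 0.799 F [ 0.2 -0.4  0.4] T [-0.   -0.01 -0.05]
 xt [-0.001  0.    -1.   ] yt [-0.057 -0.998  0.   ] zt [-0.998  0.057  0.001]
```

Close on it.

Call:
jog_arm([
  [0,0,0,0,0,0,0],
  [0,0,0,0,0,0,0],
  [0,0,0,0,0,0,0],
  [0,0,0,0,0,0,0],
  [0,0,0,0,0,0,0],
  [0,0,0,0,0,0,0],
], newtons=45)

```text
clock: 18.05
tool_pos: [0.511, -0.1739, 0.0957]
tool_rot: [-2.194, 0.063, 2.192]
contact_force: [-1.4, -0.6, 6.3]
opening: 0.45
```

```bash
python3 - <<'E'
from path import *
p,R=st()
for yy in(-.10,0,.1,.19):
    W=[(np.array([p[0],p[1],p[2]])+sy*(yy+.145),axes([0,0,-1],-sy))]; sim(W,observe()['joints'])
E
```

```text
t 18.05 p [ 0.511  -0.1739  0.0957] q [-4.550e-01  4.510e-01  1.794e+00 -1.000e-03  8.960e-01  1.172e+00] open 0.45 F [-1.4 -0.6  6.3] T [0.17 0.13 0.01]
 xt [ 0.001 -0.001 -1.   ] yt [-0.057 -0.998  0.001] zt [-0.998  0.057 -0.001]
err 0.0 max frac of limit per row [0.47] end [-0.38  0.44  1.82  0.    0.89  1.25]
err 0.0 max frac of limit per row [1.59] end [-0.19  0.43  1.84  0.    0.88  1.44]
err 0.0 max frac of limit per row [2.74] end [0.   0.44 1.82 0.   0.89 1.63]
err 0.0 max frac of limit per row [3.74] end [0.17 0.47 1.76 0.   0.91 1.8 ]
```

Call:
jog_arm([
  [0,-0.005,0,0,0,0,0],
  [0,-0.01,0,0,0,0,0],
  [0,-0.01,0,0,0,0,0],
  [0,-0.01,0,0,0,0,0],
  [0,-0.01,0,0,0,0,0],
  [0,-0.01,0,0,0,0,0],
  [0,-0.01,0,0,0,0,0],
  [0,-0.01,0,0,0,0,0],
])

```text
clock: 18.85
tool_pos: [0.516, -0.0992, 0.0957]
tool_rot: [-2.196, 0.064, 2.193]
contact_force: [0.4, -5.3, 7.6]
opening: 0.456
```

```bash
python3 - <<'E'
from path import *
p,R=st(); d=p-S; print('slab',(d@sx).round(4),(d@sy).round(4)); snap('top','top11.png')
a=cv2.imread('pics/top11.png')[180:310,180:430]; cv2.imwrite('pics/zj.png',cv2.resize(a,None,fx=3,fy=3,interpolation=cv2.INTER_CUBIC))
E
```

```text
t 18.85 p [ 0.516  -0.0992  0.0957] q [-0.32   0.434  1.827 -0.003  0.878  1.308] open 0.456 F [ 0.4 -5.3  7.6] T [-1.27  0.23  0.05]
 xt [ 0.002 -0.003 -1.   ] yt [-0.056 -0.998  0.003] zt [-0.998  0.056 -0.002]
slab 0.0099 -0.0708
```

View pics/zj.png

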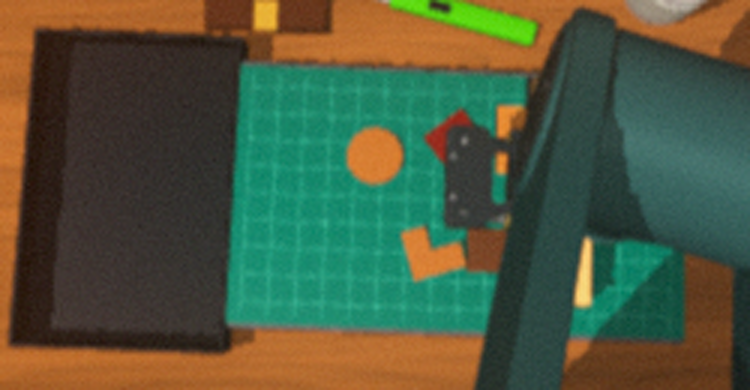

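The pieces are being pushed ahead of the block, with the strip at (508,138) and the brown rectangle at (485,250) in the zoomed view. Continuing.

Call:
jog_arm([
  [0,-0.01,0,0,0,0,0],
  [0,-0.01,0,0,0,0,0],
  [0,-0.01,0,0,0,0,0],
  [0,-0.01,0,0,0,0,0],
  [0,-0.01,0,0,0,0,0],
  [0,-0.01,0,0,0,0,0],
  [0,-0.01,0,0,0,0,0],
  [0,-0.01,0,0,0,0,0],
])

```text
clock: 19.7
tool_pos: [0.5203, -0.0194, 0.0958]
tool_rot: [-2.196, 0.064, 2.193]
contact_force: [-1.0, -7.6, 8.7]
opening: 0.452
```

```bash
python3 - <<'E'
from path import *
p,R=st(); d=p-S; print('slab',(d@sx).round(4),(d@sy).round(4)); snap('top','top12.png');snap('side','side12.png')
a=cv2.imread('pics/top12.png')[180:310,180:430]; a=cv2.resize(a,None,fx=2.8,fy=2.8,interpolation=cv2.INTER_CUBIC)
b=cv2.imread('pics/side12.png')[140:300,170:400]; b=cv2.resize(b,(700,230*1),interpolation=cv2.INTER_CUBIC) if 0 else cv2.resize(b,None,fx=1.4,fy=1.4)
cv2.imwrite('pics/zk.png',np.vstack([a,np.pad(b,((0,0),(0,a.shape[1]-b.shape[1]),(0,0)))]))
E
```

```text
t 19.7 p [ 0.5203 -0.0194  0.0958] q [-0.168  0.429  1.836 -0.003  0.874  1.46 ] open 0.452 F [-1.  -7.6  8.7] T [-1.3   0.23  0.03]
 xt [ 0.002 -0.003 -1.   ] yt [-0.056 -0.998  0.003] zt [-0.998  0.056 -0.002]
slab 0.0098 0.0091
```

View pics/zk.png

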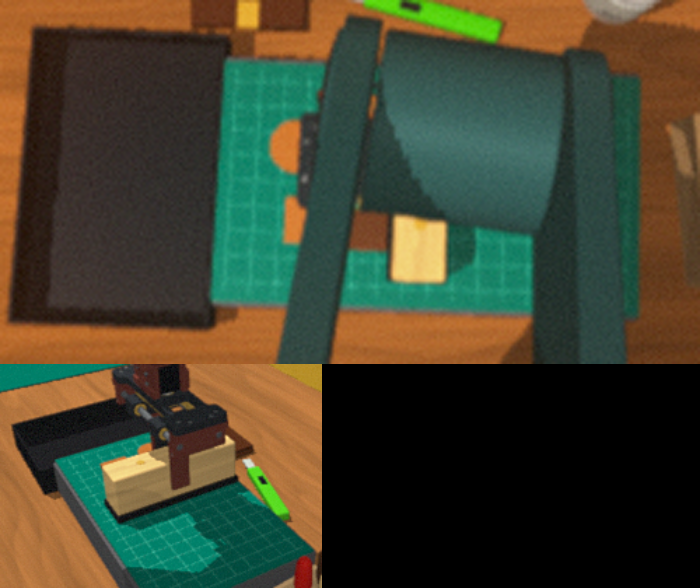

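Everything is moving in front of the block: the mat behind it is clean and the round's edge shows at (285,145). Continuing.

Call:
jog_arm([
  [0,-0.01,0,0,0,0,0],
  [0,-0.01,0,0,0,0,0],
  [0,-0.01,0,0,0,0,0],
  [0,-0.01,0,0,0,0,0],
  [0,-0.01,0,0,0,0,0],
  [0,-0.01,0,0,0,0,0],
  [0,-0.01,0,0,0,0,0],
  [0,-0.01,0,0,0,0,0],
])

```text
clock: 20.6
tool_pos: [0.5246, 0.0603, 0.0957]
tool_rot: [-2.196, 0.064, 2.193]
contact_force: [0.1, -8.1, 8.6]
opening: 0.451
```

```bash
python3 - <<'E'
from path import *
p,R=st(); d=p-S; print('slab',(d@sx).round(4),(d@sy).round(4)); snap('top','top13.png');snap('side','side13.png')
a=cv2.imread('pics/top13.png')[180:310,180:430]; a=cv2.resize(a,None,fx=2.6,fy=2.6,interpolation=cv2.INTER_CUBIC)
b=cv2.imread('pics/side13.png')[130:260,150:400]; b=cv2.resize(b,(a.shape[1],250),interpolation=cv2.INTER_CUBIC)
cv2.imwrite('pics/zl.png',np.vstack([a,b]))
E
```

```text
t 20.6 p [0.5246 0.0603 0.0957] q [-0.014  0.438  1.82  -0.004  0.883  1.614] open 0.451 F [ 0.1 -8.1  8.6] T [-1.48  0.17 -0.02]
 xt [ 0.001 -0.003 -1.   ] yt [-0.055 -0.998  0.003] zt [-0.998  0.055 -0.001]
slab 0.0096 0.089
```

View pics/zl.png

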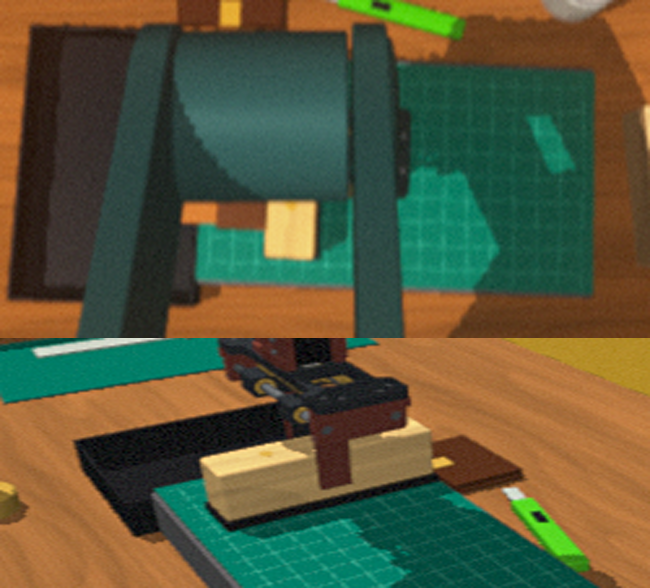

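Call:
jog_arm([
  [0,-0.01,0,0,0,0,0],
  [0,-0.01,0,0,0,0,0],
  [0,-0.01,0,0,0,0,0],
  [0,-0.01,0,0,0,0,0],
  [0,-0.01,0,0,0,0,0],
  [0,-0.01,0,0,0,0,0],
  [0,-0.01,0,0,0,0,0],
])

```text
clock: 21.4
tool_pos: [0.5283, 0.1301, 0.0957]
tool_rot: [-2.196, 0.064, 2.194]
contact_force: [-0.6, -8.7, 9.8]
opening: 0.453
```

```bash
python3 - <<'E'
from path import *
p,R=st(); d=p-S; print('slab',(d@sx).round(4),(d@sy).round(4)); snap('top','top14.png');snap('side','side14.png')
a=cv2.imread('pics/top14.png')[180:310,180:430]; a=cv2.resize(a,None,fx=2.6,fy=2.6,interpolation=cv2.INTER_CUBIC)
b=cv2.imread('pics/side14.png')[130:260,150:400]; b=cv2.resize(b,(a.shape[1],250),interpolation=cv2.INTER_CUBIC)
cv2.imwrite('pics/zm.png',np.vstack([a,b]))
E
```

```text
t 21.4 p [0.5283 0.1301 0.0957] q [ 0.117  0.456  1.784 -0.004  0.902  1.745] open 0.453 F [-0.6 -8.7  9.8] T [-1.61  0.09 -0.01]
 xt [ 0.001 -0.003 -1.   ] yt [-0.055 -0.998  0.003] zt [-0.998  0.055 -0.001]
slab 0.0094 0.1588
```

View pics/zm.png

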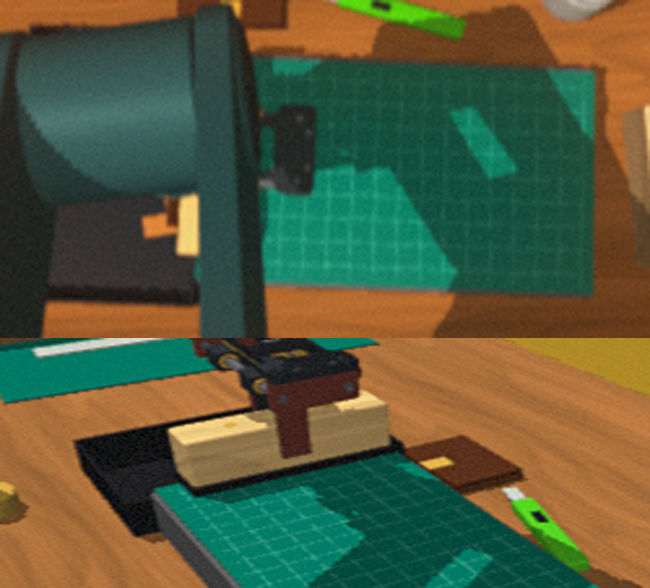

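The L and the brown piece show at about (160,222) in the tray, and the mat behind the block is clean. I'll push a little further so every piece clears the rim.

Call:
jog_arm([
  [-0.0003,-0.008,0,0,0,0,0],
  [0,-0.008,0,0,0,0,0],
  [0,-0.005,0,0,0,0,0],
  [0,0,0,0,0,0,0],
  [0,0,0,0,0,0,0],
])

```text
clock: 22.0
tool_pos: [0.5291, 0.1521, 0.0957]
tool_rot: [-2.194, 0.062, 2.193]
contact_force: [-1.0, -2.7, 6.2]
opening: 0.453
```

Call:
jog_arm([
  [0,0.01,0,0,0,0,0],
  [0,0.02,0,0,0,0,0],
  [0,0.02,0,0,0,0,0],
  [0,0.02,0,0,0,0,0],
  [0,0.02,0,0,0,0,0],
  [0,0.02,0,0,0,0,0],
  [0,0.02,0,0,0,0,0],
  [0,0.02,0,0,0,0,0],
])

```text
clock: 22.8
tool_pos: [0.5209, 0.0033, 0.0957]
tool_rot: [-2.192, 0.06, 2.19]
contact_force: [0.0, 5.3, 6.2]
opening: 0.454
```

```bash
python3 - <<'E'
from path import *
p,R=st(); d=p-S; print('slab',(d@sx).round(4),(d@sy).round(4)); snap('top','top15.png');snap('side','side15.png')
a=cv2.imread('pics/top15.png')[180:310,180:430]; a=cv2.resize(a,None,fx=2.6,fy=2.6,interpolation=cv2.INTER_CUBIC)
b=cv2.imread('pics/side15.png')[130:260,150:400]; b=cv2.resize(b,(a.shape[1],250),interpolation=cv2.INTER_CUBIC)
cv2.imwrite('pics/zn.png',np.vstack([a,b]))
E
```

```text
t 22.8 p [0.5209 0.0033 0.0957] q [-0.128  0.43   1.835  0.003  0.876  1.498] open 0.454 F [0.  5.3 6.2] T [ 1.09 -0.17  0.05]
 xt [ 0.001  0.002 -1.   ] yt [-0.057 -0.998 -0.002] zt [-0.998  0.057 -0.001]
slab 0.0091 0.0318
```

View pics/zn.png

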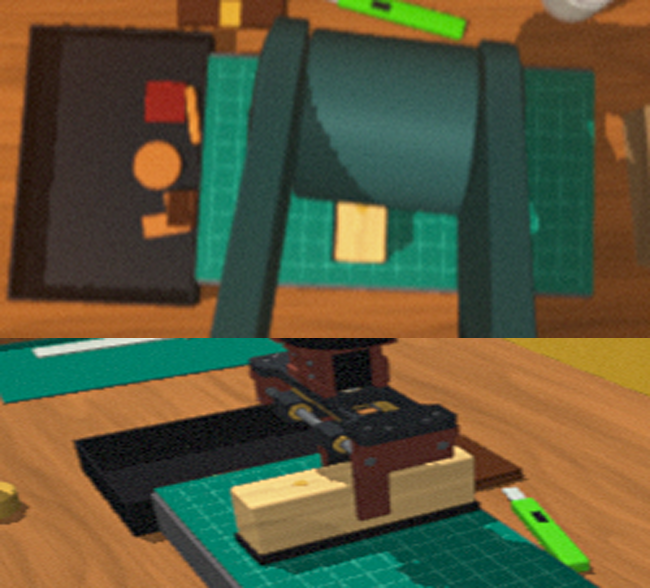

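All five are in the tray: red (165,100), strip (193,115), round (157,165), brown (180,208) and L (165,225). I'll release the scraper here on the mat and retreat, then inspect the strip, which leans near the wall.

Call:
jog_arm([
  [0,0.02,0,0,0,0,0],
  [0,0.01,0,0,0,0,0],
  [0,0,0,0,0,0,0],
  [0,0,0,0,0,0,0.7],
  [0,0,0,0,0,0,0.7],
  [0,0,0,0,0,0,0.7],
  [0,0,0,0,0,0,0.7],
  [0,0,0,0,0,0,0.7],
])

```text
clock: 23.7
tool_pos: [0.5188, -0.0277, 0.0952]
tool_rot: [-2.192, 0.062, 2.194]
contact_force: [-0.4, -0.4, 0.0]
opening: 0.701
```

Call:
jog_arm([
  [-0.02,0,0,0,0,0,0.7],
  [-0.03,0,0,0,0,0,0.7],
  [-0.04,0,0,0,0,0,0.7],
  [-0.04,0,0,0,0,0,0.7],
  [-0.02,0.02,0.03,0,0,0,0.7],
  [-0.01,0.04,0.03,0,0,0,0.7],
  [0,0.04,0.03,0,0,0,0.7],
  [0,0.04,0.02,0,0,0,0.7],
])

```text
clock: 24.5
tool_pos: [0.3999, -0.161, 0.2557]
tool_rot: [-2.194, 0.062, 2.194]
contact_force: [1.0, 0.4, 0.5]
opening: 0.7
```

```bash
python3 - <<'E'
from path import *
p,R=st(); print(proj('top',p)); snap('top','top16.png');snap('side','side16.png')
a=cv2.imread('pics/top16.png')[185:305,180:340]; cv2.imwrite('pics/zo.png',cv2.resize(a,None,fx=5,fy=5,interpolation=cv2.INTER_CUBIC))
E
```

```text
t 24.5 p [ 0.3999 -0.161   0.2557] q [-5.430e-01  9.500e-02  1.832e+00 -1.000e-03  1.214e+00  1.084e+00] open 0.7 F [1.  0.4 0.5] T [-0.05 -0.03  0.02]
 xt [ 0.    -0.001 -1.   ] yt [-0.055 -0.998  0.001] zt [-0.998  0.055 -0.   ]
[417.78267344 303.84370007]
```

View pics/zo.png

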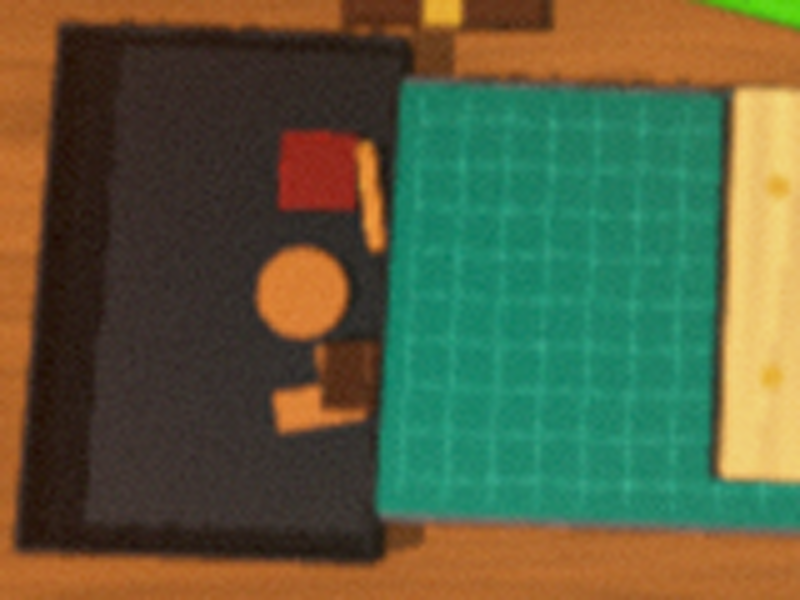

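View pics/side16.png

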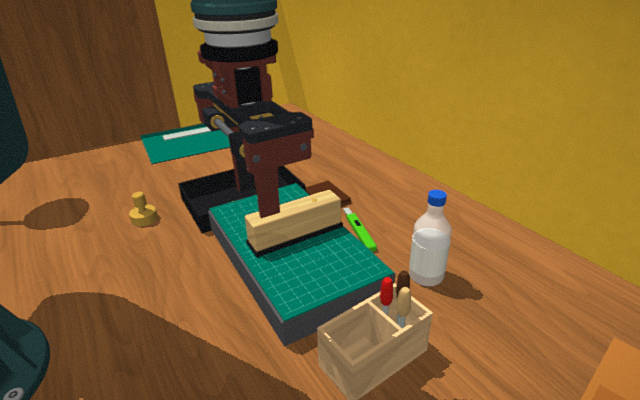

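View pics/top16.png

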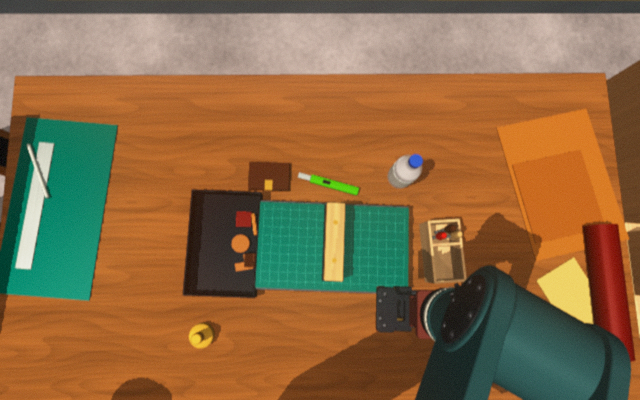

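```bash
python3 - <<'E'
from path import *
def A(U,V,z):
    X=ray('top',(U+.5)/5-.5+180,(V+.5)/5-.5+185,z); d=X-S; return (d@sx).round(4),(d@sy).round(4)
for z in(.01,.03,.045): print(z,'brown R',A(380,375,z),'brown L',A(322,375,z),'strip bot',A(384,245,z),'strip top',A(372,140,z),'mat edge',A(392,300,.053))
b=cv2.imread('pics/side16.png')[150:250,170:300]; cv2.imwrite('pics/zp.png',cv2.resize(b,None,fx=5,fy=5,interpolation=cv2.INTER_CUBIC))
E
```

```text
0.01 brown R (np.float64(-0.0355), np.float64(0.1774)) brown L (np.float64(-0.0365), np.float64(0.2043)) strip bot (np.float64(0.025), np.float64(0.1791)) strip top (np.float64(0.0745), np.float64(0.1877)) mat edge (np.float64(-0.0022), np.float64(0.1686))
0.03 brown R (np.float64(-0.0356), np.float64(0.1749)) brown L (np.float64(-0.0366), np.float64(0.2013)) strip bot (np.float64(0.0237), np.float64(0.1766)) strip top (np.float64(0.0722), np.float64(0.185)) mat edge (np.float64(-0.0022), np.float64(0.1686))
0.045 brown R (np.float64(-0.0357), np.float64(0.173)) brown L (np.float64(-0.0366), np.float64(0.199)) strip bot (np.float64(0.0228), np.float64(0.1747)) strip top (np.float64(0.0705), np.float64(0.1829)) mat edge (np.float64(-0.0022), np.float64(0.1686))
```

View pics/zp.png

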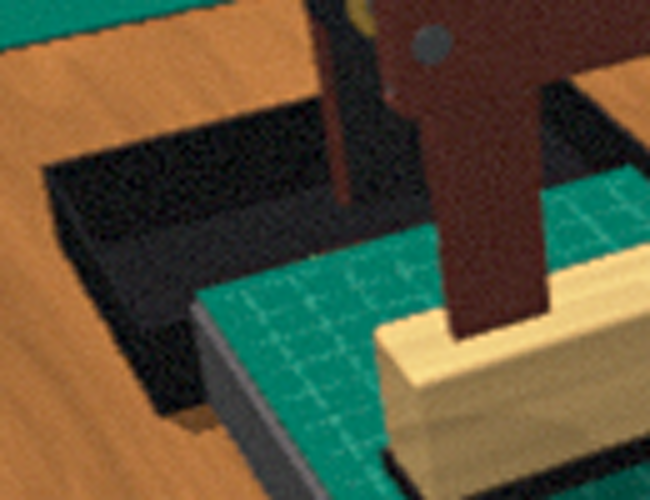

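Every offcut is inside the tray footprint. The strip stands on edge against the wall, and the brown piece leans on the inner wall and the L. Neither has moved since the earlier picture. The scraper is flat on the mat, the weight is upright, the bystanders are unmoved and the arm is clear, so I'm handing in.

```bash
python3 - <<'E'
from h import *
st(); print(finish_job())
E
```

```text
t 24.6 p [ 0.3995 -0.1641  0.2555] q [-0.548  0.097  1.831 -0.003  1.213  1.086] open 0.701 F [-0.6  0.1 -0.2] T [ 0.04  0.02 -0.04]
 xt [-0.001 -0.003 -1.   ] yt [-0.062 -0.998  0.003] zt [-0.998  0.062  0.001]
the job is handed in; nothing more can be done
None
```

The mat is cleared and the job is handed in, at 24.6 s on the clock. I did the steps in the order asked:

- **Weight:** I lifted the brass weight off the mat and stood it upright on the bench at about (0.32, 0.27).
- **Scraper set down:** I drew it out of the caddy with the gripper tilted, laid it on its sole on the bare -y end of the mat, and let go.
- **Wipe:** I took it again across the middle of its back and wiped the five offcuts into the tray in one pass. It pressed down with about 6–10 N, and the fingertips rode about 23 mm above the mat. I then set the scraper down on its sole on the cleared mat.

**Last checks:**
- The final pictures show the mat empty except for the scraper, and the weight upright.
- The bottle, wallet and knife look unmoved, and the arm is clear of everything.
- All five offcuts are inside the tray, but not all lie flat. The strip stands on edge by the wall. The brown rectangle lies partly on the L and leans against the slab-side wall, with its upper edge at about rim height. I could not measure that edge exactly from the pictures. The brown piece looked the same in the two pictures before hand-in.
- Top and side camera measurements differed by up to about 8 mm in y. The grasps still closed at the expected widths.

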